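Guard the pasta roller and hold its jog dial at three

ROBOT

A 6-joint arm with a two-finger parallel gripper is mounted at the origin on a cart in front of the work surface, level with it; the furniture and walls round the work are solid. World frame = base frame: x ahead of the robot, y to its left, z up, the work surface at z = 0. Lengths are in m, angles in rad, forces in N, time in s.
With the tool pointing down it reaches from about 0.275 to 0.725 m from the base axis. Payload 5.6 kg.
Tool frame: the origin (TCP) lies on the centre line of the jaws, within the pads' length; the fingertips stand ctrl.tip_extent ahead of it and the grasp point (between the pads) lies 8 mm behind it (ctrl.tip_extent is the distance from the TCP to the fingertips, in m); z points along the fingers, y is the direction in which the jaws open and shut (so a half turn about z gives the same grasp; the last joint's range is limited). The gripper opens to 85 mm and grips with 20 to 120 N. Pads are 22 mm wide; open, the fingers measure 114 mm over their backs; the gripper's body (76 mm by 85 mm) begins 54 mm behind the grasp point. The pads swing forward as they close: fully open they stand 13 mm farther back than shut.
Start: joints at [1.521, 0.255, 0.108, 0, -1.424, -0.285], TCP at [0.181, 0.519, 0.242] pointing down, gripper open.
Joint ranges: [-2.95, 2.95], [-1.21, 1.97], [-1.09, 1.5], [-2.87, 1.71], [-2.94, -0.07], [-3.05, 3.05]. Speed limits (rad/s): [2.57, 2.57, 3.14, 3.14, 3.14, 3.14].

INTERFACE

Orientations are given as a rotation vector (axis times angle).
In Python, from cell import ctrl gives the robot as it stands.
- The arm moves only by the tool step_arm, never from a script. Its argument "rows" is a list of rows, each an object of numbers: "x", "y", "z": the shift along the tool's x, y, z in cm; "turn": the turn about the tool's z in rad. In form: [{"x": .., "y": .., "z": .., "turn": ..}, ...]. A call has 1 to 20 rows; each row shifts and turns the commanded pose from where the row before left it, along the tool's axes as they then stand; what a row does not reach is not made up. A row lasts 1/8 s, in which the tool goes at most 62.5 mm and 10.7 degrees, less where a joint would pass 70% of its speed; a pose out of reach is approached as far as the arm can. A call is refused whole if a number of a shift passes 6.25 or a number of a turn 0.188, either way. A call with a gripper value outside its range is refused whole. "hand" is the closure, from 0 (fully open) to 1 (shut), set as the call begins (left out, the last holds). The fingers move at their own pace and stop on an object; the grip force is fixed at half the most. Time passes only in rows, so rows that do not move let the fingers close. It gives the time, the measured TCP pose, the force and the opening at its end, in the units of the state.
- ctrl.state(): the state, without advancing time (a new reading comes with each control period).
- ctrl.camera(name): name is "scene" or "side" or "wrist"; returns the picture (480x640x3 uint8, blue, green, red); there is no depth.
- ctrl.calibration(name): a dict with "fx", "fy", "cx", "cy" (pixels), "origin" and "attitude" of the camera in the world. Camera axes: x right, y down, z forward; pixel columns grow to the right and rows downward; lengths in m; the calibration is good to about 2 mm. A picture is of the moment at which its call begins: read the wrist's pose just before it. calibration takes no time and is no camera call; for the wrist camera it gives the pose at the moment of the call.
- ctrl.job_done(): hands the job in, once; it reports no verdict.
Trained networks look in the newest picture that a camera, given by its name, has taken for a name from the list of things; names that differ only in an ending like _2 or _b are one class to them, and where a whole thing is asked for, a point or a joint stands for the part that bears it (a point fixed in the world has none). Each returns a list of dicts, best first, with "p" (0 to 1); they miss things now and then, are a little off and sometimes report something else, mostly with a low value. They report only what shows in the picture. A call takes as long as a camera call.
- ctrl.cut_out(name, camera): "region" (480x640 bool, what is visible of it) and "pixel" ([column, row] in pixels, amid what is visible of it).
The state is a dict: "clock": time; "joint_pos": joint angles; "dq": joint speeds; "joint_efforts": joint torques, N m; "position": TCP position; "tool_rot": TCP orientation; "wrist_force": force on the tool from outside, world axes, zero at the start; "moment": the same for the moment, N m; "gripper_width": finger opening in m.
Only numpy, scipy, OpenCV 4.12 (cv2) and the standard library are available. Lean on these libraries where they do the work, as an engineer would, in place of code of your own. Each camera call takes 0.05 s, during which the arm holds its last target.

TASK

The pasta roller on the wooden board is to be run empty to clean it: pick up the loose wire finger guard by its black grip, lower it over the machine's safety bar so that it straddles the bar and already rests on it before you let go, and leave it hanging there. Only then turn the spring-return jog dial on top of the motor housing clockwise past its first and second click to the third (three dots, just short of its stop) and finish while still holding it there; the rollers run only while it is held. Do not knock the guard over, and leave the other things where they are.

Things in the scene. Friction and masses are not known exactly. Their poses are not given: they have to be found in the camera images.
- pasta_roller: pasta roller, 180 deep (x) x 325 wide (y) x 207 tall, fixed, on a wooden board whose top is 20 mm above the worktop. Origin: centre of its underside; x to its back, y to its left, z up. Grey motor housing at its right end (y -150 to -45, top at 170 mm); rollers (tops at 127) between two end frames, necks 26 deep rising to 207
- bar_mid (a point): point on the top line of the round safety bar (12 mm diameter, along y above the rollers), midway between the end frames: (0, 52.5, 201) mm in the pasta roller's frame, same axes. The bar is free for 171 mm between the frames; around it nothing is higher than the frames
- finger_guard: loose steel wire guard like a tent, 81 deep (x) x 133 long (ridge along y) x 108 tall, about 0.28 kg, standing on the board left of the machine. Origin: centre of its underside, z up. Inside, the ridge channel is 9 mm wide at its roof, 17 mm 6 mm lower, 70 at the feet. Black grip on top 14 thick (x) x 72 long (y), from 80 to 108 up, open below it to 71: grasp across the 14 mm
- guard_saddle (a point): centre of the inner roof of the guard's ridge, 63.5 mm above the guard's origin, axes of the guard; when the guard hangs at the middle of the bar this point meets bar_mid and the feet are 137.5 mm above the pasta roller's origin. The guard's two sides are alike: either way round is right
- jog_dial (a joint): angle of the jog dial, rad: 0 at rest, growing clockwise seen from above; soft clicks at 0.43 (one dot), 0.87 (two dots) and 1.30 (three dots), stop at 1.40. A spring always pulls it back to 0 when let go: 0.05 to 0.17 N m on the way, dipping before each click, about 0.14 at the third and 0.19 at the stop
- dial_grip (a point): point on the dial's upright axis, (-28, -98.5, 204) mm in the pasta roller's frame, at gripping height. Black bar grip 14 thick x 56 long, from 181 to 216 mm up, on a round skirt 60 across (top at 181). The bar lies along this point's x (the machine's x at rest) and turns with the dial; a white line marks its front end, which turns toward the rollers
- mixing_bowl: terracotta bowl, 193 mm across, 64 tall, on the board behind the guard; bystander, origin at centre of its base
- clip_jar: small glass jar with clipped lid, 72x63x85, on the board left of the machine; bystander, origin at centre of its base
- pastry_brush: thin dark-handled brush, 207x12x12, lying on the board near its front edge; bystander, origin at its middle
- tongs: bamboo tongs, 157x26x13, lying on the left worktop; bystander
- tall_jar: glass jar with lid, 66x66x127, on the left worktop; bystander, origin at centre of its base
- round_tin: round tin, 66 across, 45 tall, on the left worktop; bystander, origin at centre of its base

How it is judged:
On the way, in this order (a step that is already met when the one before it is completed fails the run):
1. the guard, still in the grip, straddles the safety bar with its ridge down on it (x of guard_saddle in the frame of bar_mid between -0.012 and 0.012 m and y of guard_saddle in the frame of bar_mid between -0.035 and 0.035 m and z of guard_saddle in the frame of bar_mid between -0.006 and 0.006 m and contact force between the fingers and finger_guard above 0.5 N), for 0.1 s.
2. the guard hangs on the bar by itself, let go (x of guard_saddle in the frame of bar_mid between -0.01 and 0.01 m and y of guard_saddle in the frame of bar_mid between -0.035 and 0.035 m and z of guard_saddle in the frame of bar_mid between -0.006 and 0.006 m and angle between finger_guard's own z axis and vertical below 0.3 rad and angle between the y axis of finger_guard and the y axis of pasta_roller, either way round below 0.2 rad and contact force between the arm and finger_guard below 0.05 N and contact force between finger_guard and pasta_roller above 0.5 N), for 0.2 s.
3. the dial is turned past two clicks to the third and held (x of guard_saddle in the frame of bar_mid between -0.01 and 0.01 m and y of guard_saddle in the frame of bar_mid between -0.035 and 0.035 m and z of guard_saddle in the frame of bar_mid between -0.006 and 0.006 m and angle between finger_guard's own z axis and vertical below 0.3 rad and angle between the y axis of finger_guard and the y axis of pasta_roller, either way round below 0.2 rad and value of joint jog_dial above 1.18 rad and contact force between the fingers and pasta_roller above 0.5 N), for 0.3 s.
At the end, for the whole second after the job is handed in: the guard hangs on the bar by itself, untouched and at rest (ridge within 6 mm in height, 10 mm across, 35 mm of the middle along it, tilt under 0.3, along the bar within 0.2 rad), and the fingers still hold the dial still at the third click (over 1.18 rad) (all of step 3 and contact force between the arm and finger_guard below 0.05 N and contact force between finger_guard and pasta_roller above 0.5 N and velocity of joint jog_dial between -0.2 and 0.2 rad/s and linear speed of finger_guard below 0.05 m/s); the arm keeps its last pose, push and grip.
It fails at once if the dial is turned before the guard hangs on the bar (value of joint jog_dial above 0.25 rad and not (x of guard_saddle in the frame of bar_mid between -0.015 and 0.015 m and y of guard_saddle in the frame of bar_mid between -0.045 and 0.045 m and z of guard_saddle in the frame of bar_mid between -0.012 and 0.012 m)).
It fails at once if the guard is knocked over (angle between finger_guard's own z axis and vertical above 1 rad).
It fails at once if one of the other things is moved by more than 3 cm (distance of any of mixing_bowl, clip_jar, pastry_brush, tongs, tall_jar, round_tin from where it was at the start of the episode above 0.03 m).
It also fails if it takes over 54 s, if anything falls off the work surface, if the arm or the gripper's body presses on something with over 40 N, if the wrist force passes 120 N, or if a joint passes its speed limit or range.

## Working session

There is one attempt and no reset: what is moved stays moved. The work goes in short steps, Python scripts to look and compute and a tool call to move; the robot and the scene stay as the last step left them, time stands still between calls to the robot, and variables do not carry over. Pictures are saved under pics/ and viewed, and the job is handed in when it is done.

Besides the shell and the picture viewer there is one more tool, called after "Emit:" as name(argument=value, ...) on one line, values as JSON. step_arm: Moves the arm, as the interface text tells. Its arguments: {"type":"object","properties":{"rows":{"type":"array"},"hand":{"type":"number"}},"required":["rows"]}

```bash
ls; mkdir -p pics
python3 - <<'E'
from cell import ctrl
import cv2
s=ctrl.state(); print(s); print(ctrl.tip_extent)
for n in ["scene","side","wrist"]:
    print(n,ctrl.calibration(n))
    cv2.imwrite(f"pics/{n}0.png",ctrl.camera(n))
E
```

```text
pics
{'clock': 0.0, 'joint_pos': array([ 1.52059226e+00,  2.55761973e-01,  1.06979355e-01, -4.57824702e-04,
       -1.42391451e+00, -2.84613287e-01]), 'dq': array([ 0.00119798,  0.00136564, -0.00125858,  0.00251146,  0.00092142,
        0.00023182]), 'joint_efforts': array([ 4.85266628e-04, -3.86630559e+01,  2.37938011e+01,  5.36482751e+00,
       -6.02974949e-03,  1.11332170e-06]), 'position': array([0.18051426, 0.5190175 , 0.2413805 ]), 'tool_rot': array([ 3.09574151e+00, -5.23257720e-01, -3.57058809e-04]), 'wrist_force': array([-0.56200724, -0.09385621, -0.06613829]), 'moment': array([-0.01558598,  0.02658548, -0.03180438]), 'gripper_width': 0.08542839697060006}
0.011
scene {'fx': 508.9967216977342, 'fy': 508.9967216977342, 'cx': 321.12414797007654, 'cy': 235.6526281784892, 'origin': array([-0.51955274, -0.61011305,  0.86120767]), 'attitude': array([-1.90660878,  1.01179985, -0.60845466])}
side {'fx': 478.5476667053072, 'fy': 478.5476667053072, 'cx': 323.04731607808867, 'cy': 238.4471972850329, 'origin': array([ 0.12791414, -0.35033276,  1.21627791]), 'attitude': array([-2.45886294,  1.0097992 , -0.24842836])}
wrist {'fx': 402.0612025910388, 'fy': 402.0612025910388, 'cx': 318.7845282028983, 'cy': 239.82198511821116, 'origin': array([0.25158347, 0.49502034, 0.37348918]), 'attitude': array([ 1.70690293, -2.39983069, -0.36168702])}
```

View pics/scene0.png

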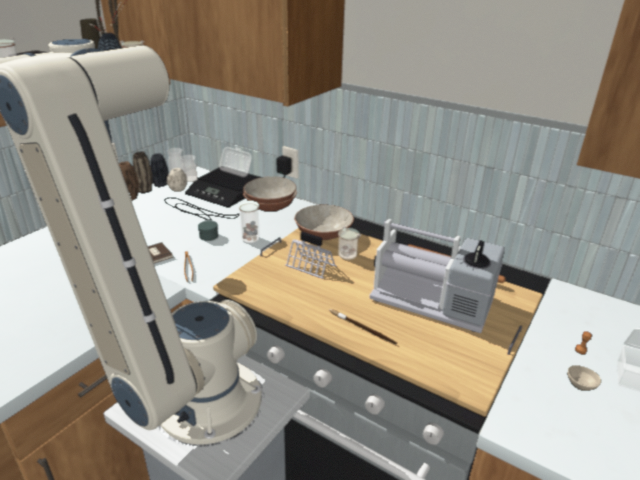

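View pics/side0.png

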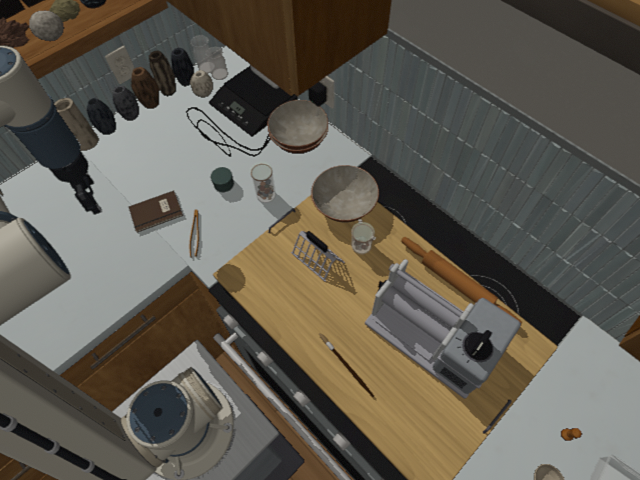

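View pics/wrist0.png

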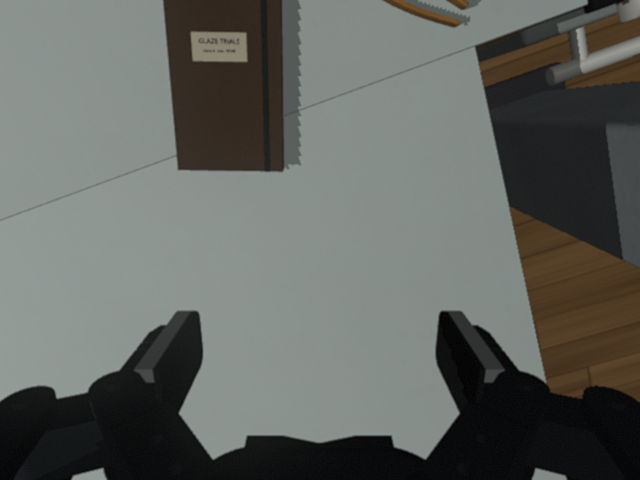

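```bash
cat > h.py <<'E'
import numpy as np, cv2
from cell import ctrl
from scipy.spatial.transform import Rotation as R
def proj(c,P):
    P=np.atleast_2d(P); q=R.from_rotvec(c["attitude"]).inv().apply(P-c["origin"])
    return np.c_[c["fx"]*q[:,0]/q[:,2]+c["cx"], c["fy"]*q[:,1]/q[:,2]+c["cy"]]
def ray(c,px):
    px=np.atleast_2d(px)
    return R.from_rotvec(c["attitude"]).apply(np.c_[(px[:,0]-c["cx"])/c["fx"],(px[:,1]-c["cy"])/c["fy"],np.ones(len(px))])
def onz(c,px,z):
    d=ray(c,px); return c["origin"]+d*((z-c["origin"][2])/d[:,2])[:,None]
def tri(cs,pxs):
    A=np.zeros((3,3));b=np.zeros(3)
    for c,p in zip(cs,pxs):
        d=ray(c,p)[0];d/=np.linalg.norm(d);M=np.eye(3)-np.outer(d,d);A+=M;b+=M@c["origin"]
    return np.linalg.solve(A,b)
E
python3 - <<'E'
from h import *
import pickle
out={}
for n in ["scene","side"]:
    im=ctrl.camera(n); 
    for t in ["finger_guard","pasta_roller","dial_grip","clip_jar","mixing_bowl","pastry_brush"]:
        r=ctrl.cut_out(t,n)
        print(n,t,[(round(float(d["p"]),2),np.round(d["pixel"],1),int(d["region"].sum())) for d in r[:2]])
        if r: out[n,t]=r[0]["region"]
    if n=="side": a,b,s=(350,250),(530,400),4.4
    else: a,b,s=(360,210),(520,340),5
    cv2.imwrite(f"pics/{n}_m.png",cv2.resize(im[a[1]:b[1],a[0]:b[0]],None,fx=s,fy=s,interpolation=cv2.INTER_CUBIC)[:600,:800])
    if n=="side": a,b,s=(280,220),(360,300),7
    else: a,b,s=(270,220),(360,290),8
    cv2.imwrite(f"pics/{n}_g.png",cv2.resize(im[a[1]:b[1],a[0]:b[0]],None,fx=s,fy=s,interpolation=cv2.INTER_CUBIC)[:600,:800])
pickle.dump(out,open("seg.pkl","wb"))
print(ctrl.state()["clock"])
E
```

```text
scene finger_guard [(0.63, array([309.1, 254.8]), 983)]
scene pasta_roller [(0.56, array([440. , 278.8]), 9604), (0.4, array([364.2, 328.1]), 220)]
scene dial_grip [(0.62, array([477.1, 256. ]), 379)]
scene clip_jar [(0.71, array([323.7, 217.8]), 1463), (0.56, array([348.2, 242.3]), 578)]
scene mixing_bowl [(0.9, array([324.3, 218.5]), 1547), (0.43, array([365.9, 328.6]), 334)]
scene pastry_brush [(0.68, array([363.6, 326.2]), 341)]
side finger_guard [(0.63, array([319.1, 248.6]), 452)]
side pasta_roller [(0.79, array([440.5, 326.2]), 10605), (0.66, array([344.3, 366.6]), 328)]
side dial_grip [(0.9, array([477.5, 344.4]), 603)]
side clip_jar [(0.63, array([361.7, 234.8]), 666), (0.24, array([263.6, 179.3]), 753)]
side mixing_bowl [(0.89, array([343.9, 194.5]), 3036)]
side pastry_brush [(0.75, array([347.1, 369. ]), 328)]
0.85
```

View pics/scene_m.png

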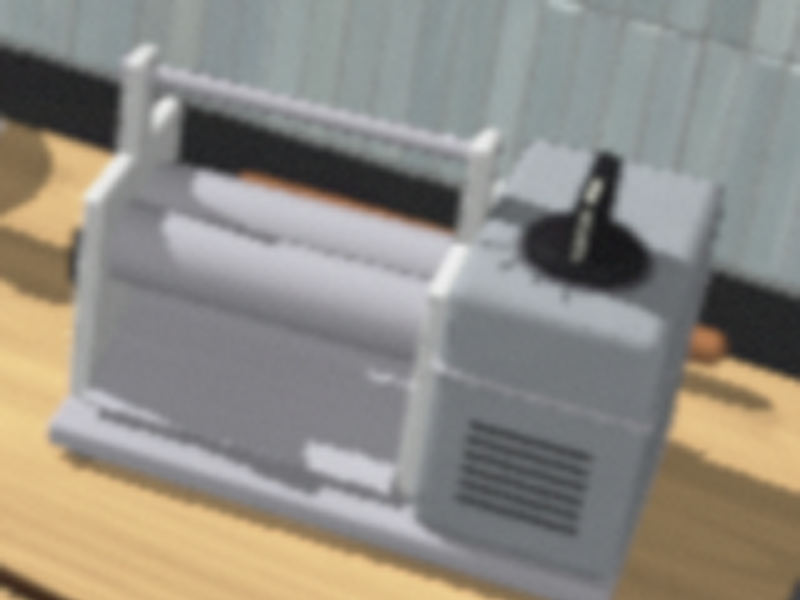

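View pics/side_m.png

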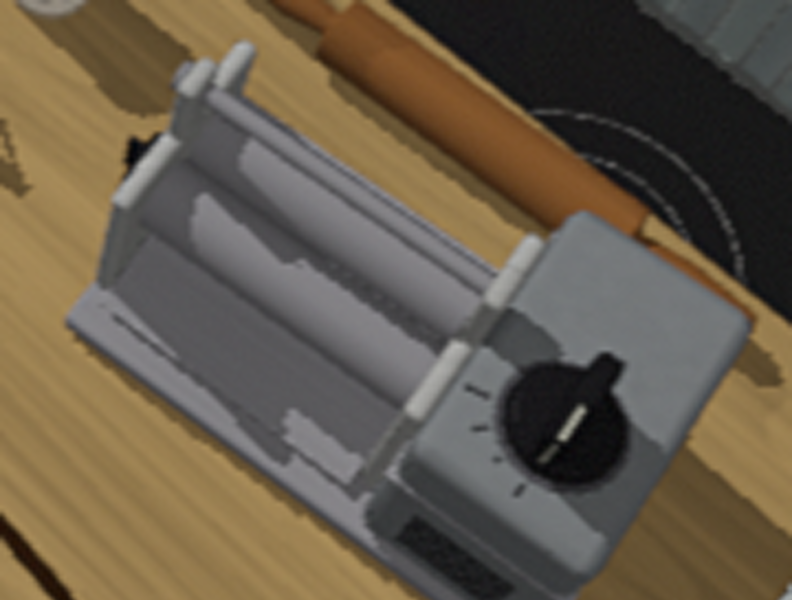

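View pics/scene_g.png

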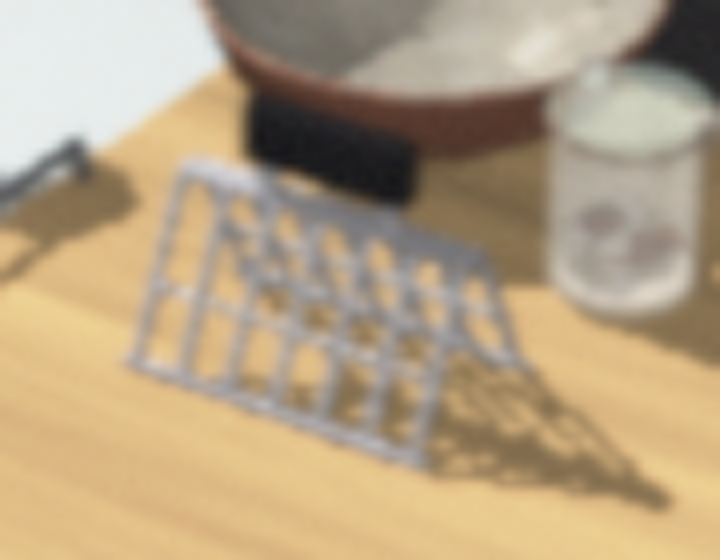

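View pics/side_g.png

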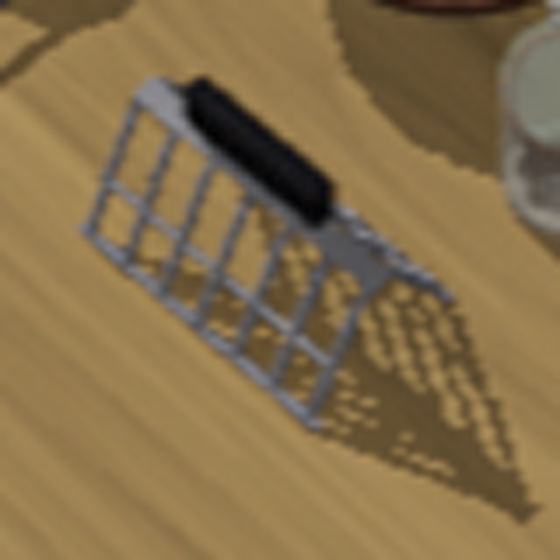

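```bash
cat > fit.py <<'E'
from h import *
from scipy.optimize import least_squares
C={n:ctrl.calibration(n) for n in ["scene","side"]}
def up(n,g,u):
    off,s={"scenem":((360,210),5),"sidem":((350,250),4.4),"sceneg":((270,220),8),"sideg":((280,220),7)}[n+g]
    return [off[0]+(u[0]+.5)/s-.5, off[1]+(u[1]+.5)/s-.5]
def fit(obs,x0,free=3):
    def place(p,P): 
        c,s=np.cos(p[2]),np.sin(p[2]); return np.array([p[0]+c*P[0]-s*P[1],p[1]+s*P[0]+c*P[1],P[2]+(p[3] if len(p)>3 else 0.02)])
    def f(p): return np.concatenate([proj(C[n],place(p,np.array(P)/1000))[0]-px for n,P,px in obs])
    r=least_squares(f,x0,loss="soft_l1"); return r.x,f(r.x).reshape(-1,2)
if __name__=="__main__":
    o=[]
    for n,P,u in [("scene",(0,138,195),(158,76)),("scene",(0,-33,195),(473,151)),("scene",(-28,-98.5,181),(587,248)),
      ("side",(0,138,195),(215,95)),("side",(0,-33,195),(490,278)),("side",(-28,-98.5,181),(563,424)),
      ("scene",(0,144,207),(143,52)),("scene",(0,-39,207),(487,140))]:
        o.append((n,P,up(n,"m",u)))
    for x0 in ([.5,-.1,0.],[.5,-.1,0.,.02]):
        p,r=fit(o,x0); print("machine",p.round(4)); print(r.round(1).tolist())
    o=[]
    for n,P,u in [("scene",(-38,66.5,2),(133,360)),("scene",(-38,-66.5,2),(426,462)),("scene",(38,-66.5,2),(520,367)),
      ("scene",(0,36,106),(255,98)),("scene",(0,-36,106),(410,162)),
      ("side",(-38,66.5,2),(88,230)),("side",(-38,-66.5,2),(315,425)),("side",(38,-66.5,2),(447,297)),
      ("side",(0,36,106),(205,87)),("side",(0,-36,106),(323,190))]:
        o.append((n,P,up(n,"g",u)))
    for x0 in ([.5,.2,0.],[.5,.2,0.,.02]):
        p,r=fit(o,x0); print("guard",p.round(4)); print(r.round(1).tolist())
E
python3 fit.py
```

```text
machine [ 0.5852 -0.2641  0.0959]
[[-0.6, -0.6], [0.3, 0.9], [0.2, -1.5], [-1.7, -0.9], [-0.6, 2.8], [0.4, -0.0], [0.7, -0.4], [0.6, -0.4]]
machine [ 0.588  -0.2634  0.0905  0.0168]
[[-0.3, -0.2], [0.2, 1.5], [-0.1, -0.9], [-1.1, -1.5], [-0.4, 2.3], [0.3, -0.6], [0.9, 0.1], [0.5, 0.2]]
guard [0.5308 0.0997 0.0423]
[[-1.5, -0.4], [0.2, 0.7], [1.5, 0.2], [-1.2, -0.5], [0.6, -1.6], [-1.4, -0.9], [0.8, 0.8], [0.6, 0.6], [-2.4, -1.1], [0.8, 0.6]]
guard [0.5332 0.1013 0.0362 0.0165]
[[-1.4, -0.1], [-0.0, 1.2], [1.4, 0.7], [-1.1, 0.0], [0.6, -1.1], [-1.0, -1.3], [0.9, 0.4], [0.7, 0.4], [-2.1, -1.4], [1.0, 0.3]]
```

```bash
cat >> h.py <<'E'
def tool():
    s=ctrl.state(); return s["position"],R.from_rotvec(s["tool_rot"]).as_matrix(),s
def plan(tgt,yaw,down=True):
    """yaw: world angle of tool y (mod pi)"""
    p,M,s=tool(); a=np.arctan2(M[1,1],M[0,1])
    d=(yaw-a+np.pi/2)%np.pi-np.pi/2
    print("pos",p.round(4),"ya",round(a,3),"tilt",np.round(M[:2,2],4),"shift cm (tool, before turn)",(M.T@(np.array(tgt)-p)*100).round(2),"turn",round(-d,3),"or",round(-d+np.pi*np.sign(d),3),"q",s["joint_pos"].round(2),"t",s["clock"])
E
python3 - <<'E'
from h import *
c=ctrl.calibration("wrist"); p,M,s=tool()
A=R.from_rotvec(c["attitude"]).as_matrix()
print("cam in tool",M.T@(c["origin"]-p)); print(M.T@A)
print((M.T@(onz(c,[320,240],.1)[0]-p)), (M.T@(onz(c,[320,0],.1)[0]-p)),(M.T@(onz(c,[320,330],.1)[0]-p)))
plan([.52,.16,.26],.042)
C=ctrl.calibration("side")
for n,px,z in [("jar",(362,248),.02),("bowl",(345,205),.06),("brush0",(323,339),.025),("brush1",(374,397),.025)]: print(n,onz(C,px,z).round(3))
E
```

```text
cam in tool [ 0.0749981  -0.00040508 -0.13201858]
[[ 7.54653496e-04 -9.55282168e-01 -2.95694793e-01]
 [ 9.99999576e-01  8.77059167e-04 -2.81323204e-04]
 [ 5.28084869e-04 -2.95694455e-01  9.55282424e-01]]
[-0.01003514  0.00038237  0.14226551] [1.41437287e-01 1.32662343e-04 1.42269465e-01] [-0.08234341  0.00050157  0.14226362]
pos [0.1807 0.5194 0.2423] ya -1.906 tilt [ 0.     -0.0001] shift cm (tool, before turn) [43.86 22.8  -1.77] turn 1.194 or -1.948 q [ 1.52  0.26  0.11  0.   -1.42 -0.28] t 0.85
jar [[0.641 0.032 0.02 ]]
bowl [[0.691 0.149 0.06 ]]
brush0 [[ 0.377 -0.08   0.025]]
brush1 [[ 0.364 -0.268  0.025]]
```

Run:
```python
from h import *
plan([.53,.12,.28],.042)
```

```text
pos [0.1807 0.5194 0.2423] ya -1.906 tilt [ 0.     -0.0001] shift cm (tool, before turn) [46.11 26.25 -3.77] turn 1.194 or -1.948 q [ 1.52  0.26  0.11  0.   -1.42 -0.28] t 0.85
```

Emit:
step_arm(rows=[{"x": 1.9,"y": 1.1,"z": -0.8},{"x": 3.9,"y": 2.2,"z": -0.5},{"x": 3.9,"y": 2.2,"z": -0.3},{"x": 3.9,"y": 2.2,"z": -0.3},{"x": 3.9,"y": 2.2,"z": -0.3},{"x": 3.9,"y": 2.2,"z": -0.3},{"x": 3.9,"y": 2.2,"z": -0.3},{"x": 3.9,"y": 2.2,"z": -0.3},{"x": 3.9,"y": 2.2,"z": -0.3},{"x": 3.9,"y": 2.2,"z": -0.3},{"x": 3.9,"y": 2.2},{"x": 3.9,"y": 2.2},{"x": 1.3,"y": 1.0},{"turn": 0.17},{"turn": 0.17},{"turn": 0.17},{"turn": 0.17},{"turn": 0.17},{"turn": 0.17},{"turn": 0.17}])

```text
schema error: expected keys x, y, z, turn
```

Emit:
step_arm(rows=[{},{}])

```text
schema error: expected keys x, y, z, turn
```

Run:
```python
from h import *
import pickle
plan([.53,.12,.28],.042)
c=ctrl.calibration("wrist"); im=ctrl.camera("wrist"); cv2.imwrite("pics/w1.png",im); cv2.imwrite("w1.png",im)
pickle.dump(c,open("w1.pkl","wb"))
for t in ["finger_guard"]:
    r=ctrl.cut_out(t,"wrist"); print([(d["p"],d["pixel"],d["region"].sum()) for d in r])
```

```text
pos [0.1807 0.5194 0.2423] ya -1.906 tilt [ 0.     -0.0001] shift cm (tool, before turn) [46.11 26.25 -3.77] turn 1.194 or -1.948 q [ 1.52  0.26  0.11  0.   -1.42 -0.28] t 0.85
[]
```

View pics/w1.png

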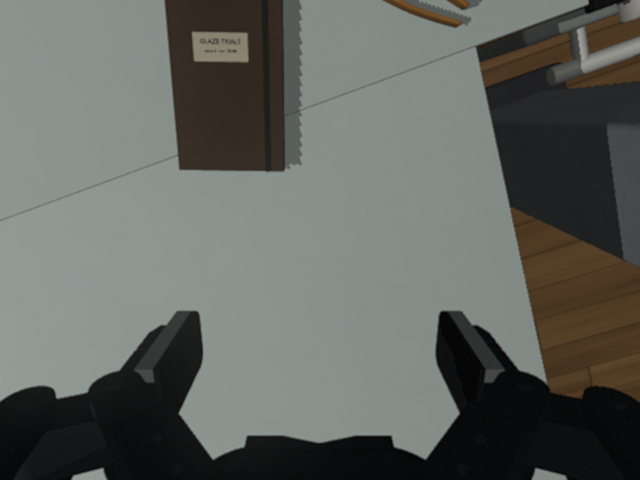

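The picture is unchanged, since both moves were refused: every row needs all four keys.

Emit:
step_arm(rows=[{"x": 1.9,"y": 1.1,"z": -0.8,"turn": 0},{"x": 3.9,"y": 2.2,"z": -0.5,"turn": 0},{"x": 3.9,"y": 2.2,"z": -0.3,"turn": 0},{"x": 3.9,"y": 2.2,"z": -0.3,"turn": 0},{"x": 3.9,"y": 2.2,"z": -0.3,"turn": 0},{"x": 3.9,"y": 2.2,"z": -0.3,"turn": 0},{"x": 3.9,"y": 2.2,"z": -0.3,"turn": 0},{"x": 3.9,"y": 2.2,"z": -0.3,"turn": 0},{"x": 3.9,"y": 2.2,"z": -0.3,"turn": 0},{"x": 3.9,"y": 2.2,"z": -0.3,"turn": 0},{"x": 3.9,"y": 2.2,"z": 0,"turn": 0},{"x": 3.9,"y": 2.2,"z": 0,"turn": 0},{"x": 1.3,"y": 1.0,"z": 0,"turn": 0},{"x": 0,"y": 0,"z": 0,"turn": 0.17},{"x": 0,"y": 0,"z": 0,"turn": 0.17},{"x": 0,"y": 0,"z": 0,"turn": 0.17},{"x": 0,"y": 0,"z": 0,"turn": 0.17},{"x": 0,"y": 0,"z": 0,"turn": 0.17},{"x": 0,"y": 0,"z": 0,"turn": 0.17},{"x": 0,"y": 0,"z": 0,"turn": 0.17}])

```text
clock: 3.45
position: [0.5292, 0.1194, 0.2799]
tool_rot: [-2.266, 2.175, -0.0]
wrist_force: [0.2, 0.8, 0.4]
gripper_width: 0.0854
```

Emit:
step_arm(rows=[{"x": 0,"y": 0,"z": 0,"turn": 0},{"x": 0,"y": 0,"z": 0,"turn": 0}])

```text
clock: 3.7
position: [0.5295, 0.1195, 0.2796]
tool_rot: [-2.275, 2.166, -0.0]
wrist_force: [-0.7, 0.1, -0.2]
gripper_width: 0.0859
```

Run:
```python
from h import *
import pickle
plan([.53,.12,.28],.042)
c=ctrl.calibration("wrist"); im=ctrl.camera("wrist"); cv2.imwrite("pics/w2.png",im); cv2.imwrite("w1.png",im)
pickle.dump(c,open("w2.pkl","wb"))
for t in ["finger_guard"]:
    r=ctrl.cut_out(t,"wrist"); print([(d["p"],d["pixel"],d["region"].sum()) for d in r])
```

```text
pos [0.5295 0.1195 0.2796] ya -3.092 tilt [0.0003 0.0002] shift cm (tool, before turn) [-0.05 -0.05 -0.04] turn 0.007 or -3.134 q [ 0.51  0.23  0.17 -0.   -1.51 -0.46] t 3.7
[(0.93, [316.1, 181.2], np.int64(7282))]
```

View pics/w2.png

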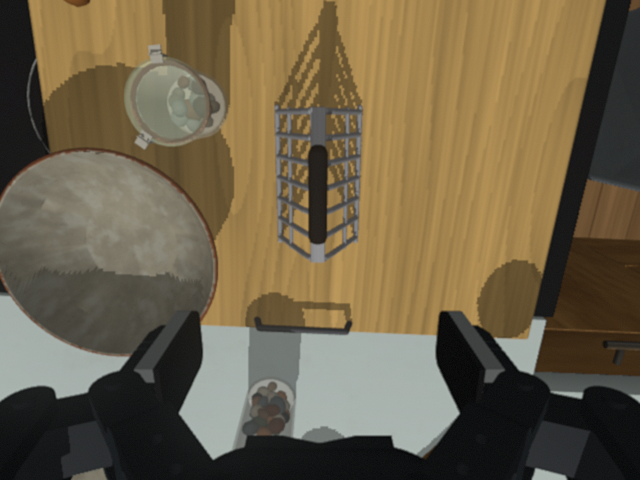

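Run:
```python
from h import *
import pickle
c=pickle.load(open("w2.pkl","rb"))
a=onz(c,[318,145],.128)[0];b=onz(c,[318,243],.128)[0];print(a,b,(a+b)/2,np.linalg.norm(a-b),"yaw",np.arctan2(*(b-a)[[1,0]])-np.pi/2)
f=onz(c,[[276,103],[362,107],[278,240],[357,240]],.022);print(f.round(4),f.mean(0))
print("yaw",np.arctan2(*(f[2]-f[0])[[1,0]])-np.pi/2,np.arctan2(*(f[3]-f[1])[[1,0]])-np.pi/2)
print("bowl rim",onz(c,[[215,270]],.084),"jar",onz(c,[[215,100],[150,45]],.105))
plan([(a+b)[0]/2,(a+b)[1]/2,.107],.036)
```

```text
[0.53255728 0.06425547 0.128     ] [0.52905247 0.13493949 0.128     ] [0.53080487 0.09959748 0.128     ] 0.07077086196722839 yaw 0.04954365288836993
[[0.5728 0.0359 0.022 ]
 [0.4937 0.0355 0.022 ]
 [0.5683 0.1675 0.022 ]
 [0.4882 0.1635 0.022 ]] [0.53073974 0.10061253 0.022     ]
yaw 0.03403761242512959 0.04235297035527208
bowl rim [[0.61706164 0.17817286 0.084     ]] jar [[0.60822636 0.03796347 0.105     ]
 [0.65234281 0.00405215 0.105     ]]
pos [0.5296 0.1195 0.2794] ya -3.094 tilt [0.0001 0.0001] shift cm (tool, before turn) [ 2.   -0.03 17.24] turn 0.012 or -3.13 q [ 0.51  0.23  0.17 -0.   -1.51 -0.46] t 3.8
```

Emit:
step_arm(rows=[{"x": 1.0,"y": 0,"z": 2,"turn": 0.005},{"x": 1.0,"y": -0.05,"z": 3,"turn": 0},{"x": 0,"y": 0,"z": 3.5,"turn": 0},{"x": 0,"y": 0,"z": 3.5,"turn": 0},{"x": 0,"y": 0,"z": 2.5,"turn": 0},{"x": 0,"y": 0,"z": 1.5,"turn": 0},{"x": 0,"y": 0,"z": 1.2,"turn": 0},{"x": 0,"y": 0,"z": 0,"turn": 0},{"x": 0,"y": 0,"z": 0,"turn": 0}])

```text
clock: 4.92
position: [0.5317, 0.0998, 0.1082]
tool_rot: [-2.266, 2.174, -0.001]
wrist_force: [0.2, 0.2, 0.1]
gripper_width: 0.0855
```

Run:
```python
from h import *
plan([.5308,.0998,.107],.042)
im=ctrl.camera("wrist"); cv2.imwrite("pics/w3.png",im)
print(ctrl.state()["wrist_force"])
```

```text
pos [0.5317 0.0998 0.1082] ya -3.1 tilt [0.0016 0.0004] shift cm (tool, before turn) [-0.    0.09  0.12] turn -0.001 or 3.141 q [ 0.48  0.32 -0.16  0.   -1.09 -0.43] t 4.925
[ 0.7474167  -0.27082434 -0.48535837]
```

View pics/w3.png

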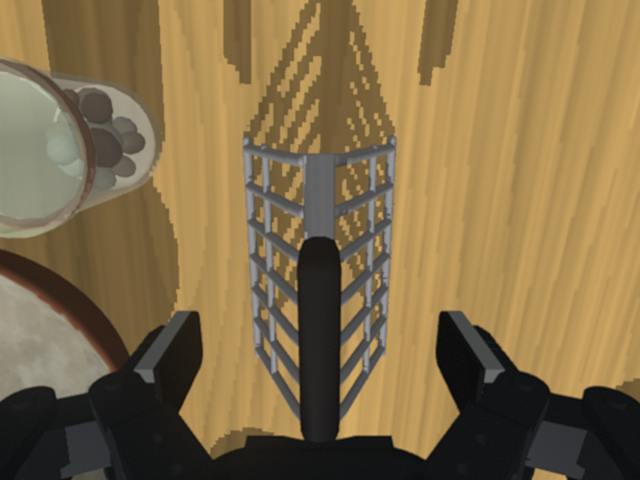

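Emit:
step_arm(rows=[{"x": 0,"y": 0,"z": 0.05,"turn": 0},{"x": 0,"y": 0,"z": 0,"turn": 0},{"x": 0,"y": 0,"z": 0,"turn": 0},{"x": 0,"y": 0,"z": 0,"turn": 0},{"x": 0,"y": 0,"z": 0,"turn": 0},{"x": 0,"y": 0,"z": 0,"turn": 0},{"x": 0,"y": 0,"z": 0,"turn": 0},{"x": 0,"y": 0,"z": 0,"turn": 0}], hand=1)

```text
clock: 5.98
position: [0.5312, 0.0997, 0.1069]
tool_rot: [-2.266, 2.175, -0.0]
wrist_force: [0.7, 0.2, 0.3]
gripper_width: 0.0136
```

Run:
```python
from h import *
plan([.5308,.0998,.107],.042)
s=ctrl.state();print(s["wrist_force"],s["gripper_width"])
for n in ["wrist","side"]:
    im=ctrl.camera(n); cv2.imwrite(f"pics/{n}4.png",im)
```

```text
pos [0.5312 0.0997 0.1069] ya -3.101 tilt [0.0003 0.    ] shift cm (tool, before turn) [-0.02  0.04 -0.01] turn -0.001 or 3.141 q [ 0.48  0.32 -0.16  0.   -1.09 -0.43] t 5.975
[0.68177129 0.19368609 0.32854604] 0.013641228624532079
```

View pics/wrist4.png

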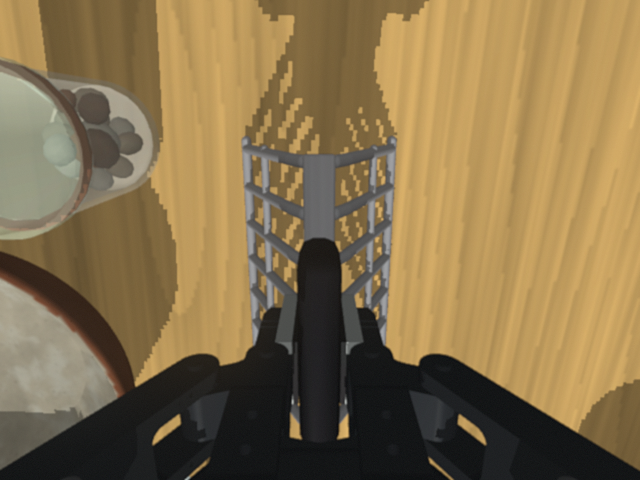

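Emit:
step_arm(rows=[{"x": 0,"y": 0,"z": -0.5,"turn": 0},{"x": 0,"y": 0,"z": -1.5,"turn": 0},{"x": 0,"y": 0,"z": -3,"turn": 0},{"x": 0,"y": 0,"z": -3,"turn": 0},{"x": 0,"y": 0,"z": -3,"turn": 0},{"x": 0,"y": 0,"z": -3,"turn": 0},{"x": 0,"y": 0,"z": -3,"turn": 0},{"x": 0,"y": 0,"z": -3,"turn": 0},{"x": 0,"y": 0,"z": -3,"turn": 0},{"x": 0,"y": 0,"z": -2,"turn": 0},{"x": 0,"y": 0,"z": -1,"turn": 0},{"x": 0,"y": 0,"z": 0,"turn": 0}])

```text
clock: 7.58
position: [0.531, 0.0997, 0.3672]
tool_rot: [-2.266, 2.175, -0.0]
wrist_force: [-0.1, -0.4, -2.9]
gripper_width: 0.0128
```

Run:
```python
from h import *
plan([.565,-.12,.365],.09)
s=ctrl.state();print(s["wrist_force"],s["gripper_width"])
```

```text
pos [0.531  0.0997 0.3672] ya -3.101 tilt [0.0007 0.0006] shift cm (tool, before turn) [22.09 -2.5   0.21] turn -0.049 or 3.093 q [ 0.48  0.24  0.4  -0.   -1.73 -0.43] t 7.575
[-0.08772971 -0.4457972  -2.87694845] 0.012847790953634926
```

Emit:
step_arm(rows=[{"x": 1.5,"y": -0.2,"z": 0,"turn": 0},{"x": 3,"y": -0.4,"z": 0,"turn": 0},{"x": 3,"y": -0.4,"z": 0,"turn": 0},{"x": 3,"y": -0.4,"z": 0,"turn": 0},{"x": 3,"y": -0.4,"z": 0,"turn": 0},{"x": 3,"y": -0.3,"z": 0,"turn": 0},{"x": 3,"y": -0.2,"z": 0,"turn": 0},{"x": 1.6,"y": -0.1,"z": 0,"turn": 0},{"x": 1,"y": 0,"z": 0,"turn": -0.025},{"x": 0,"y": 0,"z": 0,"turn": -0.025},{"x": 0,"y": 0,"z": 0,"turn": 0},{"x": 0,"y": 0,"z": 0,"turn": 0}])

```text
clock: 9.07
position: [0.5641, -0.1197, 0.3668]
tool_rot: [-2.321, 2.118, 0.0]
wrist_force: [0.2, -0.6, -2.4]
gripper_width: 0.0135
```

Run:
```python
from h import *
import pickle
plan([.58,-.212,.36],.09)
c=ctrl.calibration("wrist");im=ctrl.camera("wrist"); cv2.imwrite(f"pics/w5.png",im);pickle.dump(c,open("w5.pkl","wb"))
```

```text
pos [ 0.5641 -0.1197  0.3668] ya -3.05 tilt [-0.      0.0001] shift cm (tool, before turn) [ 9.34 -0.74  0.68] turn 0.001 or -3.14 q [ 0.06  0.32  0.5  -0.   -1.76  0.03] t 9.075
```

View pics/w5.png

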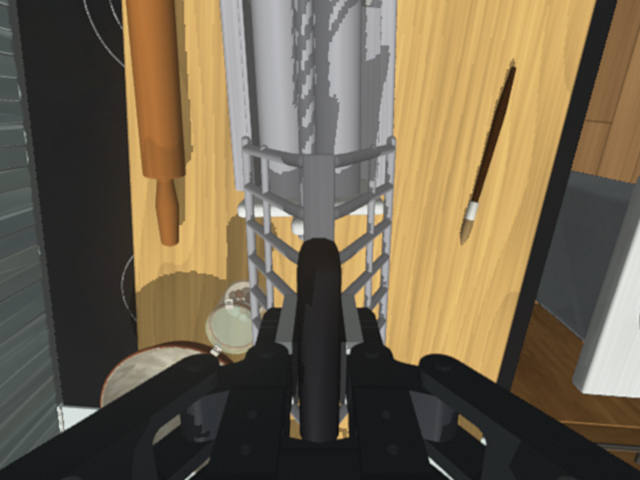

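Emit:
step_arm(rows=[{"x": 1.5,"y": -0.1,"z": 0,"turn": 0},{"x": 2.5,"y": -0.2,"z": 0,"turn": 0},{"x": 2.5,"y": -0.2,"z": 0,"turn": 0},{"x": 1.8,"y": -0.2,"z": 0,"turn": 0},{"x": 1,"y": 0,"z": 0,"turn": 0},{"x": 0,"y": 0,"z": 0,"turn": 0},{"x": 0,"y": 0,"z": 0,"turn": 0}])

```text
clock: 10.0
position: [0.5795, -0.2117, 0.367]
tool_rot: [-2.321, 2.117, -0.0]
wrist_force: [0.1, 1.0, -3.1]
gripper_width: 0.0132
```

Run:
```python
from h import *
import pickle
plan([.58,-.212,.36],.09)
c=ctrl.calibration("wrist");im5=cv2.imread("pics/w5.png");im=ctrl.camera("wrist"); cv2.imwrite(f"pics/w6.png",im);pickle.dump(c,open("w6.pkl","wb"))
cv2.imwrite("pics/w5z.png",cv2.resize(im5[0:240,200:440],None,fx=2.5,fy=2.5,interpolation=cv2.INTER_CUBIC))
for n,a,b,s in [("side",(350,200),(530,350),4),("scene",(350,170),(510,290),5)]:
    im=ctrl.camera(n); cv2.imwrite(f"pics/{n}6.png",cv2.resize(im[a[1]:b[1],a[0]:b[0]],None,fx=s,fy=s,interpolation=cv2.INTER_CUBIC))
```

```text
pos [ 0.5795 -0.2117  0.367 ] ya -3.05 tilt [0.0003 0.0002] shift cm (tool, before turn) [ 0.04 -0.04  0.7 ] turn 0.002 or -3.14 q [-0.1   0.41  0.64 -0.   -1.8   0.19] t 10.0
```

View pics/w6.png

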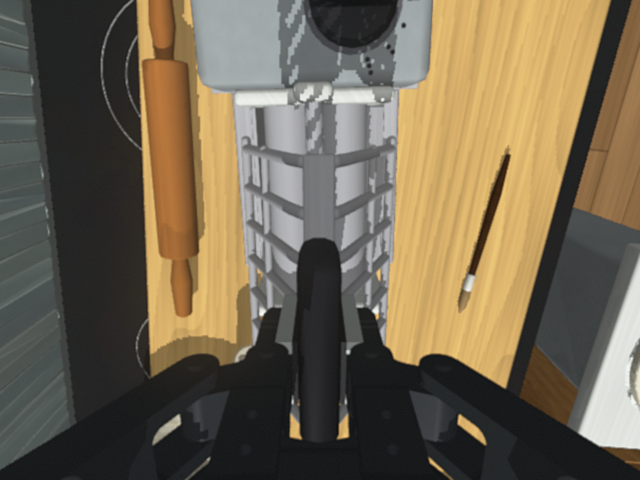

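View pics/w5z.png

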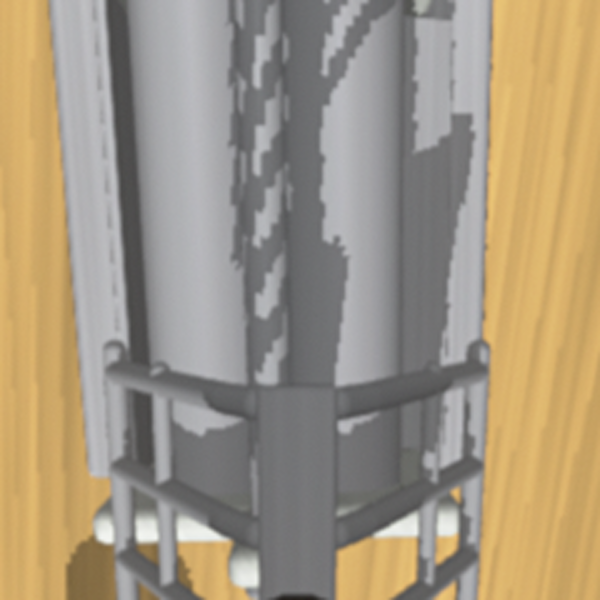

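View pics/side6.png

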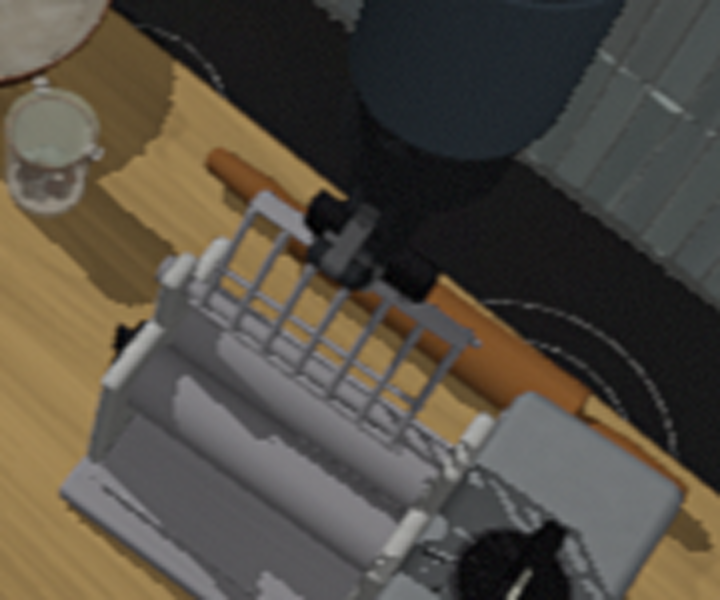

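View pics/scene6.png

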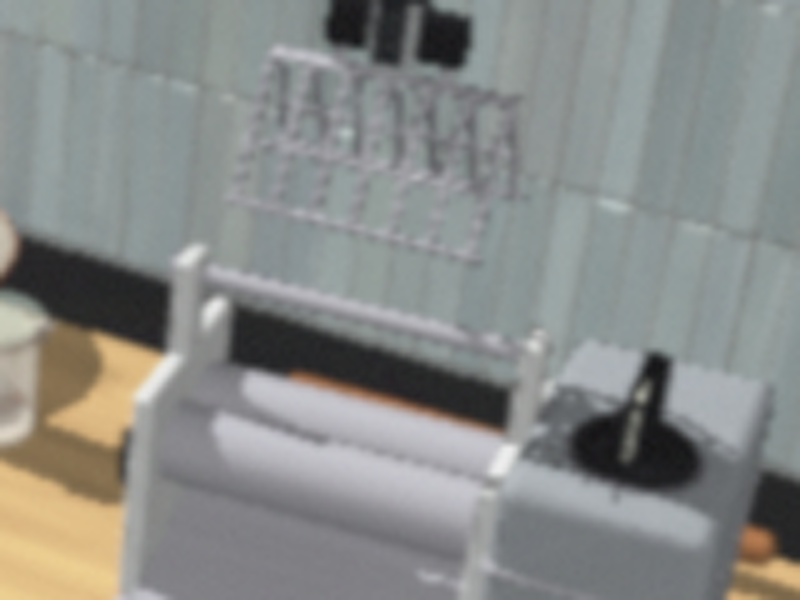

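Run:
```python
from h import *
import pickle
c5=pickle.load(open("w5.pkl","rb"));c6=pickle.load(open("w6.pkl","rb"))
a=onz(c5,[[307.7,0],[307.6,140],[297,228]],.221);print(a)
n=onz(c6,[[312,90],[311,130]],[.227]);print(n)
m=np.array([.5852,-.2641]);y=.0959
W=lambda P:np.r_[m+[np.cos(y)*P[0]-np.sin(y)*P[1],np.sin(y)*P[0]+np.cos(y)*P[1]],P[2]+.02]
for P in [(0,.138,.201),(0,.0525,.201),(0,-.033,.201),(0,-.039,.207),(-.028,-.0985,.181)]: print(P,W(P).round(4),proj(c5,W(P)).round(1),proj(c6,W(P)).round(1))
im=cv2.imread("pics/w6.png"); cv2.imwrite("pics/w6z.png",cv2.resize(im[0:200,200:440],None,fx=3,fy=3,interpolation=cv2.INTER_CUBIC))
```

```text
[[ 0.58362405 -0.26054499  0.221     ]
 [ 0.57671705 -0.17775177  0.221     ]
 [ 0.57913961 -0.1159535   0.221     ]]
[[ 0.5919136  -0.30109189  0.227     ]
 [ 0.59042741 -0.27661489  0.227     ]]
(0, 0.138, 0.201) [ 0.572  -0.1267  0.221 ] [[308.2 214.3]] [[318.1 330.7]]
(0, 0.0525, 0.201) [ 0.5802 -0.2118  0.221 ] [[306.7  85.5]] [[317.6 224.5]]
(0, -0.033, 0.201) [ 0.5884 -0.2969  0.221 ] [[304.8 -71.2]] [[317.   97.8]]
(0, -0.039, 0.207) [ 0.5889 -0.3029  0.227 ] [[304.4 -88.4]] [[316.9  87.4]]
(-0.028, -0.0985, 0.181) [ 0.5668 -0.3648  0.201 ] [[ 352.5 -189.3]] [[359.6  -7.6]]
```

View pics/w6z.png

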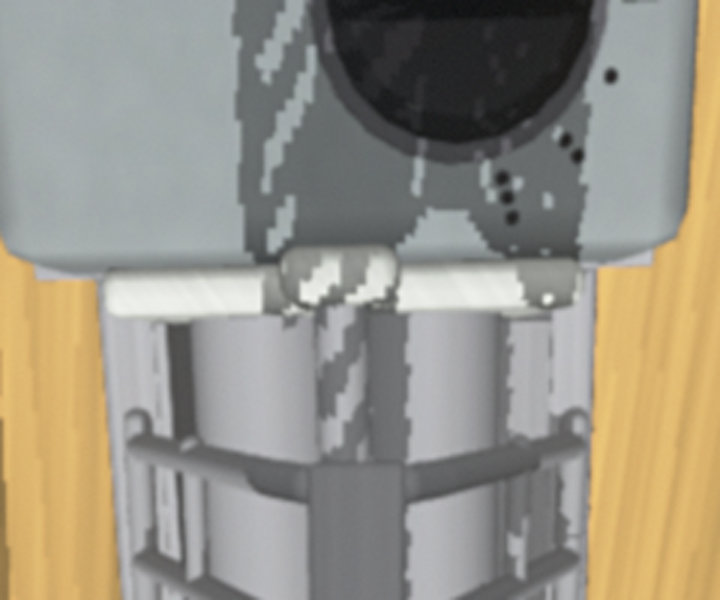

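Run:
```python
from h import *
import pickle
c5=pickle.load(open("w5.pkl","rb"));c6=pickle.load(open("w6.pkl","rb"))
p=np.r_[onz(c5,[[307.7,0],[307.6,50],[307.6,140]],.221),onz(c6,[[313,92]],.227),onz(c6,[[314,133]],.221)]
print(p.round(4)); f=np.polyfit(p[:,1],p[:,0],1);print(f, "yaw",-np.arctan(f[0]),"x at -.212",np.polyval(f,-.212))
# edges of frame in w6: right frame front/back extents (x)
q=onz(c6,[[233.5,98],[394,98]],.15);print("frame front line",q)
plan([.58,-.212,.36],.09)
```

```text
[[ 0.5836 -0.2605  0.221 ]
 [ 0.5813 -0.2328  0.221 ]
 [ 0.5767 -0.1778  0.221 ]
 [ 0.5912 -0.3     0.227 ]
 [ 0.5884 -0.2747  0.221 ]]
[-0.11857398  0.55470325] yaw 0.11802291438094963 x at -.212 0.5798409384760439
frame front line [[ 0.65703542 -0.29324159  0.15      ]
 [ 0.52612884 -0.30535299  0.15      ]]
pos [ 0.5795 -0.2116  0.3671] ya -3.05 tilt [0.0005 0.    ] shift cm (tool, before turn) [ 0.05 -0.04  0.71] turn 0.002 or -3.14 q [-0.1   0.41  0.64 -0.   -1.8   0.19] t 10.15
```

Emit:
step_arm(rows=[{"x": 0,"y": -0.14,"z": 1,"turn": 0},{"x": 0,"y": 0,"z": 2,"turn": 0},{"x": 0,"y": 0,"z": 2,"turn": 0},{"x": 0,"y": 0,"z": 2,"turn": 0},{"x": 0,"y": 0,"z": 2,"turn": 0},{"x": 0,"y": 0,"z": 1.2,"turn": 0},{"x": 0,"y": 0,"z": 0.6,"turn": 0},{"x": 0,"y": 0,"z": 0,"turn": 0},{"x": 0,"y": 0,"z": 0,"turn": 0}])

```text
clock: 11.28
position: [0.5812, -0.2122, 0.2596]
tool_rot: [-2.32, 2.118, -0.002]
wrist_force: [-0.5, 0.1, -2.7]
gripper_width: 0.0131
```

Run:
```python
from h import *
plan([.581,-.2115,.2445],.09)
print(ctrl.state()["wrist_force"])
for n,a,b,s in [("side",(350,230),(510,350),5),("scene",(350,190),(510,310),5)]:
    im=ctrl.camera(n); cv2.imwrite(f"pics/{n}7.png",cv2.resize(im[a[1]:b[1],a[0]:b[0]],None,fx=s,fy=s,interpolation=cv2.INTER_CUBIC))
```

```text
pos [ 0.5812 -0.2122  0.2596] ya -3.051 tilt [ 0.0014 -0.0005] shift cm (tool, before turn) [-0.07  0.02  1.51] turn 0.001 or -3.141 q [-0.1   0.39  0.34  0.   -1.52  0.19] t 11.275
[-0.54390494  0.13879435 -2.67380513]
```

View pics/side7.png

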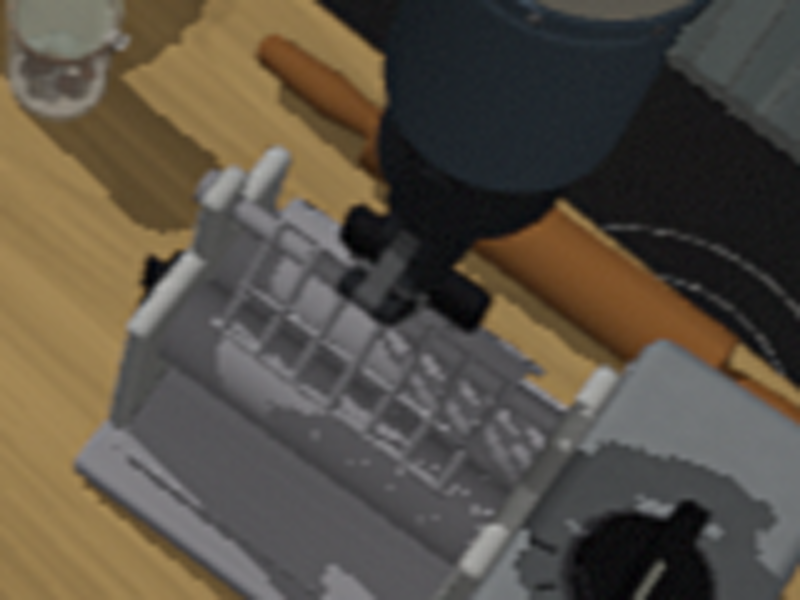

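View pics/scene7.png

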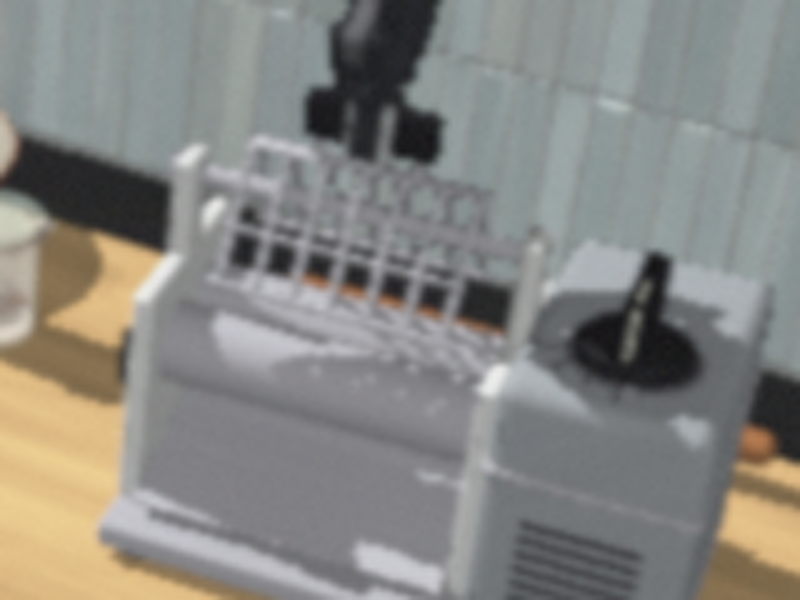

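Emit:
step_arm(rows=[{"x": -0.05,"y": 0,"z": 0.5,"turn": 0},{"x": 0,"y": 0,"z": 0.3,"turn": 0},{"x": 0,"y": 0,"z": 0.2,"turn": 0},{"x": 0,"y": 0,"z": 0.1,"turn": 0},{"x": 0,"y": 0,"z": 0,"turn": 0}])

```text
clock: 12.0
position: [0.5809, -0.2116, 0.2478]
tool_rot: [2.32, -2.118, -0.0]
wrist_force: [-0.3, -0.3, -3.1]
gripper_width: 0.0129
```

Emit:
step_arm(rows=[{"x": 0,"y": 0,"z": 0.15,"turn": 0},{"x": 0,"y": 0,"z": 0.15,"turn": 0},{"x": 0,"y": 0,"z": 0,"turn": 0}])

```text
clock: 12.38
position: [0.581, -0.2115, 0.2448]
tool_rot: [-2.32, 2.118, -0.0]
wrist_force: [-0.5, -0.9, -2.7]
gripper_width: 0.013
```

Emit:
step_arm(rows=[{"x": 0,"y": 0,"z": 0.1,"turn": 0},{"x": 0,"y": 0,"z": 0.1,"turn": 0},{"x": 0,"y": 0,"z": 0,"turn": 0}])

```text
clock: 12.75
position: [0.5811, -0.2116, 0.2441]
tool_rot: [-2.32, 2.117, -0.003]
wrist_force: [-2.6, 2.4, 5.8]
gripper_width: 0.0132
```

Run:
```python
from h import *
plan([.581,-.2115,.2445],.09)
print(ctrl.state()["wrist_force"],ctrl.state()["moment"])
for n,a,b,s in [("side",(350,230),(510,350),5),("scene",(350,190),(510,310),5)]:
    im=ctrl.camera(n); cv2.imwrite(f"pics/{n}8.png",cv2.resize(im[a[1]:b[1],a[0]:b[0]],None,fx=s,fy=s,interpolation=cv2.INTER_CUBIC))
```

```text
pos [ 0.5811 -0.2116  0.2441] ya -3.05 tilt [ 0.0019 -0.0007] shift cm (tool, before turn) [-0.01  0.   -0.04] turn 0.001 or -3.14 q [-0.1   0.39  0.31  0.   -1.48  0.19] t 12.75
[-2.59272674  2.41050623  5.77412285] [0.68882833 0.62216759 0.03412022]
```

View pics/side8.png

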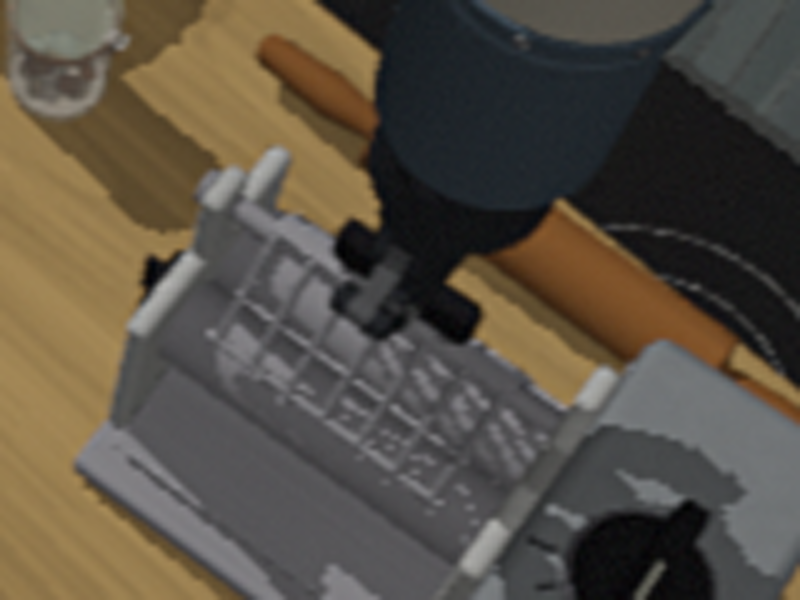

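View pics/scene8.png

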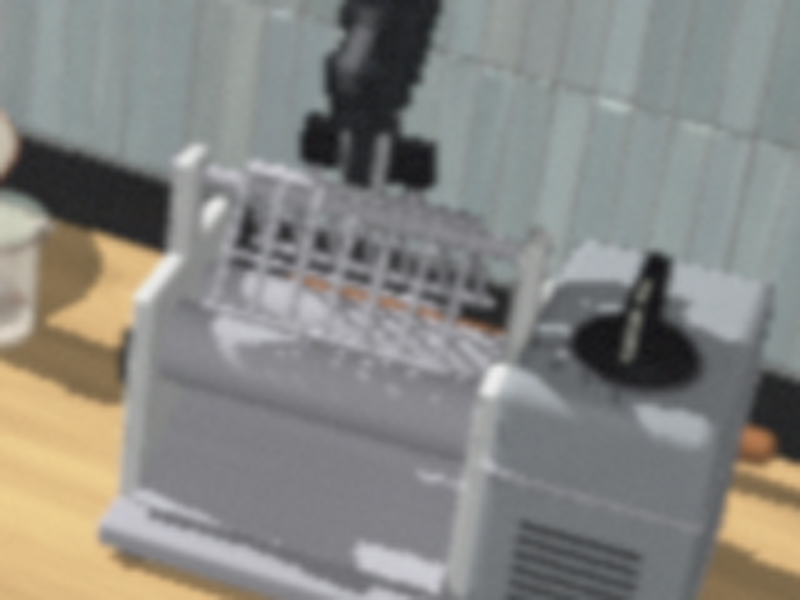

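Emit:
step_arm(rows=[{"x": 0,"y": 0,"z": -0.06,"turn": 0},{"x": 0,"y": 0,"z": 0,"turn": 0}])

```text
clock: 13.1
position: [0.5811, -0.2117, 0.2441]
tool_rot: [-2.32, 2.118, -0.002]
wrist_force: [-0.7, 2.7, 4.9]
gripper_width: 0.0133
```

Emit:
step_arm(rows=[{"x": 0,"y": 0,"z": 0,"turn": 0},{"x": 0,"y": 0,"z": 0,"turn": 0},{"x": 0,"y": 0,"z": 0,"turn": 0},{"x": 0,"y": 0,"z": 0,"turn": 0},{"x": 0,"y": 0,"z": 0,"turn": 0},{"x": 0,"y": 0,"z": 0,"turn": 0}], hand=0)

```text
clock: 13.85
position: [0.5809, -0.2116, 0.2434]
tool_rot: [2.32, -2.118, -0.0]
wrist_force: [0.7, 0.9, -0.2]
gripper_width: 0.0859
```

Run:
```python
from h import *
plan([.581,-.2115,.2445],.09)
print(ctrl.state()["wrist_force"],ctrl.state()["gripper_width"])
im=ctrl.camera("wrist"); cv2.imwrite("pics/w9.png",im)
for n,a,b,s in [("scene",(350,190),(510,310),5)]:
    im=ctrl.camera(n); cv2.imwrite(f"pics/{n}9.png",cv2.resize(im[a[1]:b[1],a[0]:b[0]],None,fx=s,fy=s,interpolation=cv2.INTER_CUBIC))
```

```text
pos [ 0.5809 -0.2116  0.2434] ya -3.051 tilt [-0. -0.] shift cm (tool, before turn) [-0.   -0.01 -0.11] turn 0.001 or -3.141 q [-0.1   0.39  0.31  0.   -1.48  0.19] t 13.85
[ 0.74401351  0.94840583 -0.20797557] 0.08593959294346859
```

View pics/w9.png

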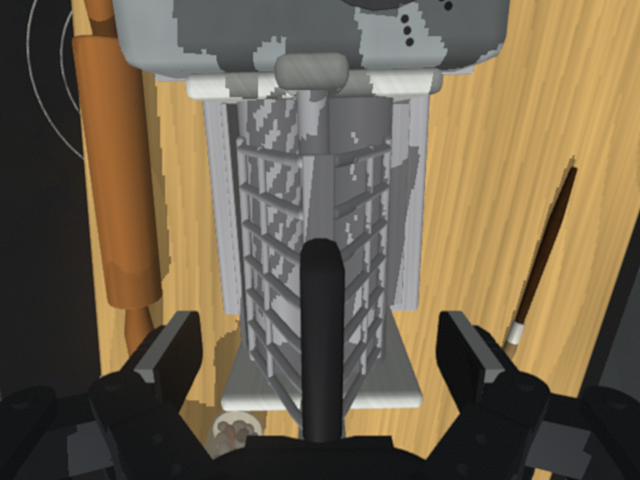

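View pics/scene9.png

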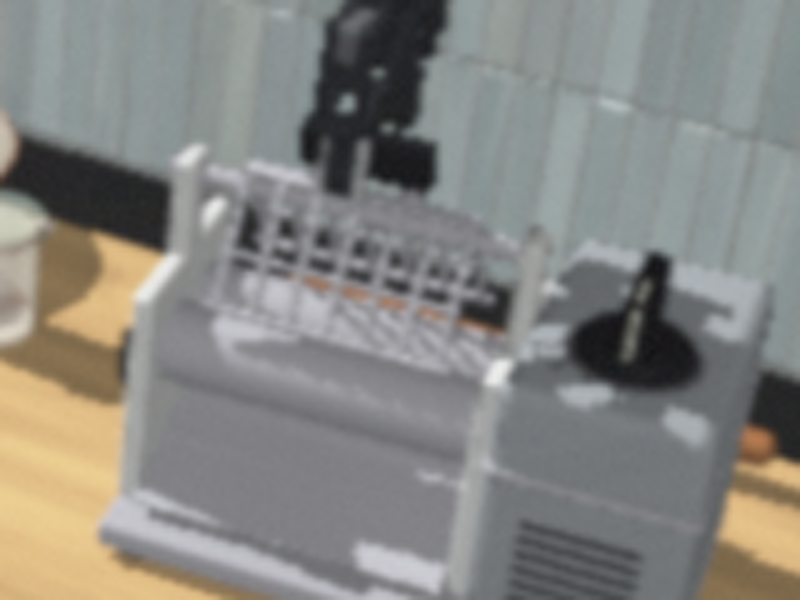

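Emit:
step_arm(rows=[{"x": 0,"y": 0,"z": -0.5,"turn": 0},{"x": 0,"y": 0,"z": -1,"turn": 0},{"x": 0,"y": 0,"z": -2,"turn": 0},{"x": 0,"y": 0,"z": -3,"turn": 0},{"x": 0,"y": 0,"z": -3,"turn": 0},{"x": 0,"y": 0,"z": -2.5,"turn": 0},{"x": 0,"y": 0,"z": -1,"turn": 0},{"x": 0,"y": 0,"z": 0,"turn": 0}])

```text
clock: 14.95
position: [0.5811, -0.2115, 0.3737]
tool_rot: [-2.32, 2.117, -0.001]
wrist_force: [0.0, -0.2, -0.1]
gripper_width: 0.0855
```

Run:
```python
from h import *
plan([.567,-.365,.375],1.661)
im=ctrl.camera("wrist"); cv2.imwrite("pics/w10.png",im)
for n,a,b,s in [("scene",(350,190),(510,310),5),("side",(350,230),(510,350),5)]:
    im=ctrl.camera(n); cv2.imwrite(f"pics/{n}10.png",cv2.resize(im[a[1]:b[1],a[0]:b[0]],None,fx=s,fy=s,interpolation=cv2.INTER_CUBIC))
```

```text
pos [ 0.5811 -0.2115  0.3737] ya -3.051 tilt [0.0012 0.    ] shift cm (tool, before turn) [15.16  2.8  -0.13] turn -1.57 or 1.572 q [-0.1   0.42  0.67 -0.   -1.82  0.19] t 14.95
```

View pics/side10.png

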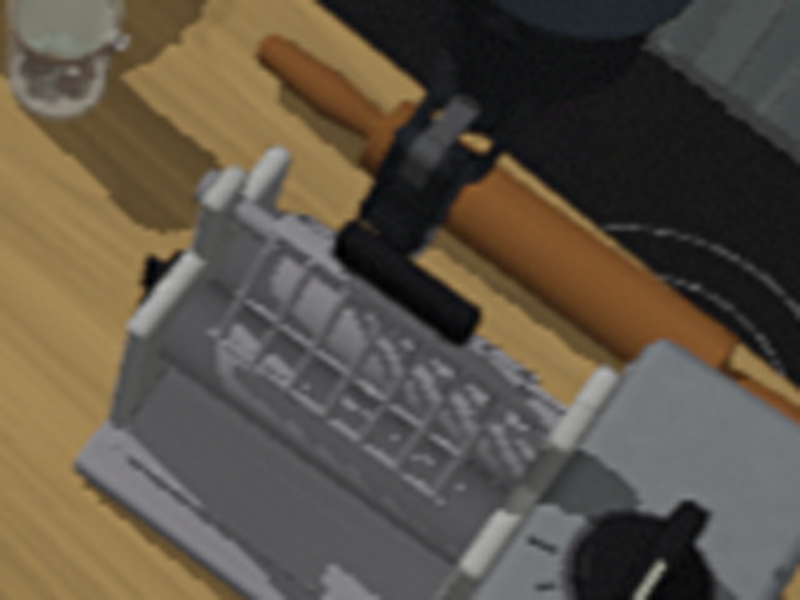

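View pics/scene10.png

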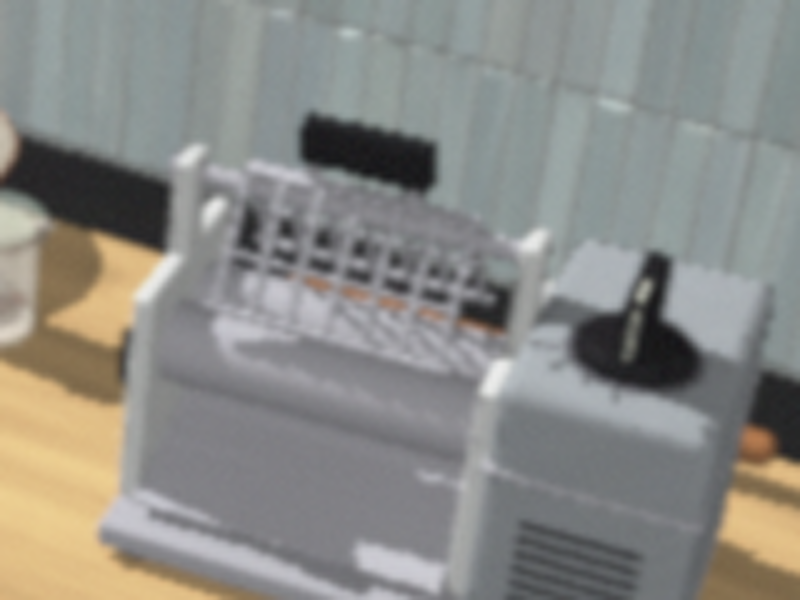

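View pics/w10.png

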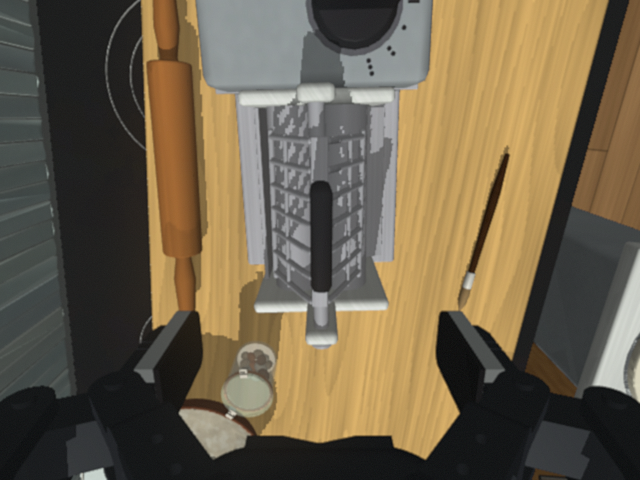

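Emit:
step_arm(rows=[{"x": 1.2,"y": 0.2,"z": 0,"turn": 0},{"x": 2.5,"y": 0.5,"z": 0,"turn": 0},{"x": 3,"y": 0.6,"z": 0,"turn": 0},{"x": 3,"y": 0.6,"z": 0,"turn": 0},{"x": 3,"y": 0.5,"z": 0,"turn": 0},{"x": 2,"y": 0.4,"z": 0,"turn": 0},{"x": 0.5,"y": 0,"z": 0,"turn": 0},{"x": 0,"y": 0,"z": 0,"turn": -0.1},{"x": 0,"y": 0,"z": 0,"turn": -0.17},{"x": 0,"y": 0,"z": 0,"turn": -0.17},{"x": 0,"y": 0,"z": 0,"turn": -0.17},{"x": 0,"y": 0,"z": 0,"turn": -0.17},{"x": 0,"y": 0,"z": 0,"turn": -0.17},{"x": 0,"y": 0,"z": 0,"turn": -0.17},{"x": 0,"y": 0,"z": 0,"turn": -0.17},{"x": 0,"y": 0,"z": 0,"turn": -0.17},{"x": 0,"y": 0,"z": 0,"turn": -0.11},{"x": 0,"y": 0,"z": 0,"turn": 0},{"x": 0,"y": 0,"z": 0,"turn": 0}], hand=0.5)

```text
clock: 17.48
position: [0.5668, -0.3653, 0.3734]
tool_rot: [3.139, 0.139, -0.0]
wrist_force: [0.2, 0.2, -0.3]
gripper_width: 0.0432
```

Run:
```python
from h import *
import pickle
plan([.567,-.365,.375],1.661)
print(ctrl.state()["gripper_width"])
c=ctrl.calibration("wrist");im=ctrl.camera("wrist"); cv2.imwrite("pics/w11.png",im);pickle.dump(c,open("w11.pkl","wb"))
```

```text
pos [ 0.5668 -0.3653  0.3734] ya -1.482 tilt [-0. -0.] shift cm (tool, before turn) [ 0.02 -0.03 -0.16] turn -0.002 or 3.14 q [-0.34  0.57  0.92  0.   -1.92  2.  ] t 17.475
0.04316847295126409
```

View pics/w11.png

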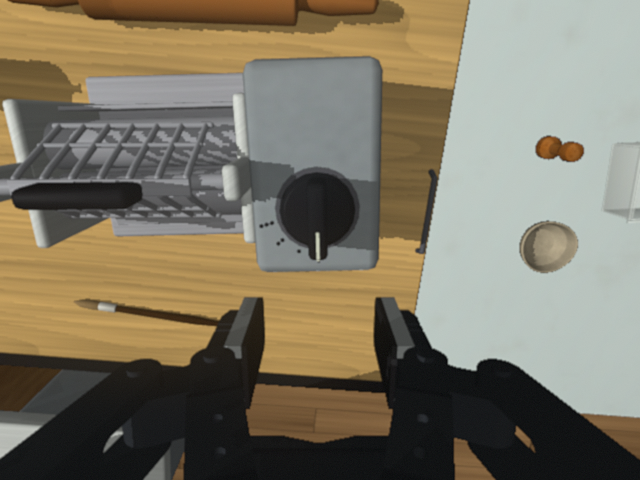

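Run:
```python
from h import *
im=cv2.imread("pics/w11.png")
z=im[150:280,250:390]; z=cv2.convertScaleAbs(z,alpha=2.2,beta=10)
cv2.imwrite("pics/w11z.png",cv2.resize(z,None,fx=4.5,fy=4.5,interpolation=cv2.INTER_CUBIC))
```

```text
(no output)
```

View pics/w11z.png

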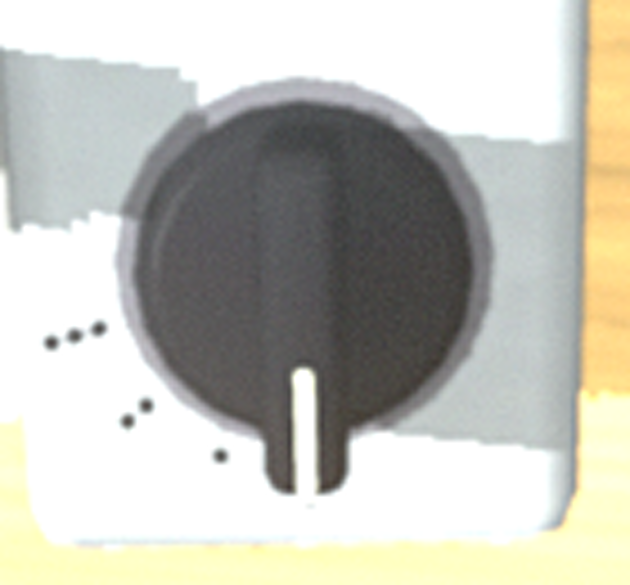

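Run:
```python
from h import *
import pickle
c=pickle.load(open("w11.pkl","rb"))
u=lambda a:[250+(a[0]+.5)/4.5-.5,150+(a[1]+.5)/4.5-.5]
print("skirt",onz(c,u((306,268)),.201))
b=onz(c,[u((299,140)),u((307,492))],.236);print("bar",b,b.mean(0),np.linalg.norm(b[0]-b[1]),np.arctan2(*(b[0]-b[1])[[1,0]]))
w=onz(c,[u((302,370)),u((308,500))],.236);print("line",w,np.arctan2(*(w[0]-w[1])[[1,0]]))
g=onz(c,[[14,196],[142,194]],.2655);print("guard grip",g,g.mean(0),np.arctan2(*(g[0]-g[1])[[1,0]])-np.pi/2)
n=onz(c,[[233,180]],.227);print("neck r",n)
plan([.567,-.365,.218],1.655)
```

```text
skirt [[ 0.57259114 -0.36320377  0.201     ]]
bar [[ 0.59988281 -0.35986198  0.236     ]
 [ 0.54446529 -0.36596998  0.236     ]] [ 0.57217405 -0.36291598  0.236     ] 0.055753103935394045 0.10977474964630271
line [[ 0.56439235 -0.36342667  0.236     ]
 [ 0.54313858 -0.36624655  0.236     ]] 0.13190599336537423
guard grip [[ 0.57899591 -0.17864534  0.2655    ]
 [ 0.58712071 -0.25576878  0.2655    ]] [ 0.58305831 -0.21720706  0.2655    ] 0.10496082264852147
neck r [[ 0.59385872 -0.30255581  0.227     ]]
pos [ 0.5668 -0.3653  0.3734] ya -1.482 tilt [-0. -0.] shift cm (tool, before turn) [ 0.02 -0.03 15.54] turn 0.004 or -3.137 q [-0.34  0.57  0.92  0.   -1.92  2.  ] t 17.525
```

Emit:
step_arm(rows=[{"x": 0.4,"y": -0.15,"z": 1.5,"turn": -0.01},{"x": 0,"y": 0,"z": 3,"turn": 0},{"x": 0,"y": 0,"z": 3,"turn": 0},{"x": 0,"y": 0,"z": 2,"turn": 0},{"x": 0,"y": 0,"z": 0.5,"turn": 0},{"x": 0,"y": 0,"z": 0,"turn": 0}])

```text
clock: 18.27
position: [0.5707, -0.3638, 0.2739]
tool_rot: [3.137, 0.157, 0.0]
wrist_force: [0.1, -0.1, -0.2]
gripper_width: 0.0424
```

Run:
```python
from h import *
import pickle
plan([.571,-.3635,.218],1.665)
c=ctrl.calibration("wrist");im=ctrl.camera("wrist"); cv2.imwrite("pics/w12.png",cv2.convertScaleAbs(im,alpha=1.6,beta=10));pickle.dump(c,open("w12.pkl","wb"))
p,M,s=tool()
print(proj(c,[p+M@[0,0,.03],p+M@[0,0,0.043]]))
```

```text
pos [ 0.5707 -0.3638  0.2739] ya -1.471 tilt [ 0.0003 -0.0005] shift cm (tool, before turn) [ 0.03 -0.02  5.59] turn 0.005 or -3.136 q [-0.34  0.52  0.58  0.   -1.63  2.01] t 18.275
[[320.39691558 294.47133057]
 [320.32162891 282.67660408]]
```

View pics/w12.png

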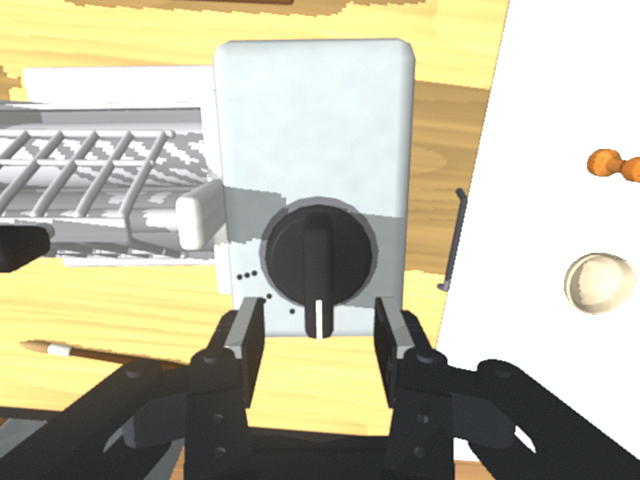

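Run:
```python
from h import *
import pickle
c=pickle.load(open("w12.pkl","rb"))
print(onz(c,[318.8,256],.201))
b=onz(c,[[317,213],[318.8,338]],.236);print(b,b.mean(0),np.linalg.norm(b[0]-b[1]),np.arctan2(*(b[0]-b[1])[[1,0]]))
im=cv2.imread("pics/w12.png");cv2.imwrite("pics/w12z.png",cv2.resize(im[190:350,240:400],None,fx=3.7,fy=3.7,interpolation=cv2.INTER_CUBIC))
```

```text
[[ 0.57335845 -0.36295063  0.201     ]]
[[ 0.60524726 -0.35895297  0.236     ]
 [ 0.54430252 -0.36587935  0.236     ]] [ 0.57477489 -0.36241616  0.236     ] 0.06133706655360499 0.11316468129336714
```

View pics/w12z.png

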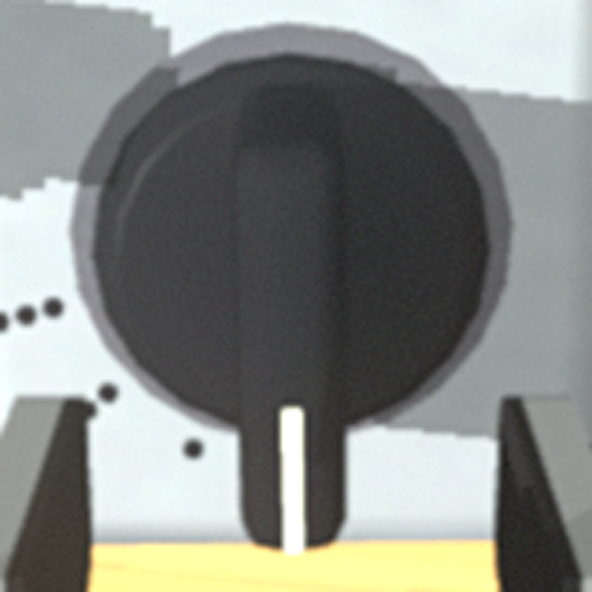

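Run:
```python
from h import *
import pickle
c=pickle.load(open("w12.pkl","rb"))
u=lambda a:[240+(a[0]+.5)/3.7-.5,190+(a[1]+.5)/3.7-.5]
b=onz(c,[u((288,140)),u((292,548))],.236);print(b,b.mean(0),np.linalg.norm(b[0]-b[1]),np.arctan2(*(b[0]-b[1])[[1,0]]))
print("skirt",onz(c,u((292,250)),.201))
s=[proj(c,[(.571+.03*np.cos(a),-.363+.03*np.sin(a),.201) for a in np.linspace(0,6.28,60)])]
q=s[0];print(q.min(0),q.max(0), "zoom", (q.min(0)-[240,190])*3.7,(q.max(0)-[240,190])*3.7)
```

```text
[[ 0.59879623 -0.3598028   0.236     ]
 [ 0.54442906 -0.36574836  0.236     ]] [ 0.57161264 -0.36277558  0.236     ] 0.054691302206183644 0.10892652447647604
skirt [[ 0.5726594  -0.36288743  0.201     ]]
[263.07963291 205.82052581] [373.80852558 310.07180222] zoom [85.39464177 58.53594549] [495.09154465 444.2656682 ]
```

Emit:
step_arm(rows=[{"x": 0,"y": -0.06,"z": 1.5,"turn": -0.01},{"x": 0,"y": 0,"z": 2,"turn": 0},{"x": 0,"y": 0,"z": 1.4,"turn": 0},{"x": 0,"y": 0,"z": 0.5,"turn": 0},{"x": 0,"y": 0,"z": 0,"turn": 0},{"x": 0,"y": 0,"z": 0,"turn": 0}])

```text
clock: 19.08
position: [0.5709, -0.3633, 0.2203]
tool_rot: [3.136, 0.173, 0.002]
wrist_force: [-0.7, -0.1, 0.7]
gripper_width: 0.0426
```

Run:
```python
from h import *
import pickle
plan([.571,-.3635,.218],1.665)
c=ctrl.calibration("wrist");im=ctrl.camera("wrist"); cv2.imwrite("pics/w13.png",cv2.convertScaleAbs(im,alpha=1.6,beta=10))
print(ctrl.state()["wrist_force"])
```

```text
pos [ 0.5709 -0.3633  0.2203] ya -1.461 tilt [ 0.0013 -0.0009] shift cm (tool, before turn) [0.01 0.02 0.23] turn 0.016 or -3.126 q [-0.34  0.52  0.45  0.   -1.5   2.02] t 19.075
[-0.59603428 -0.47674051 -0.15692685]
```

View pics/w13.png

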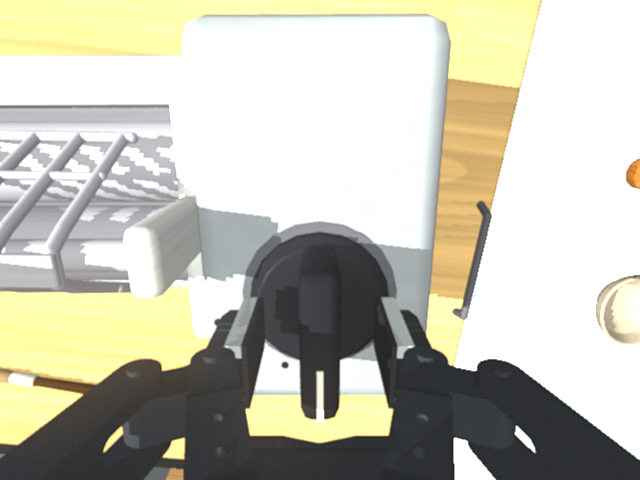

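Emit:
step_arm(rows=[{"x": 0,"y": 0,"z": 0.1,"turn": 0},{"x": 0,"y": 0,"z": 0,"turn": 0},{"x": 0,"y": 0,"z": 0,"turn": 0},{"x": 0,"y": 0,"z": 0,"turn": 0},{"x": 0,"y": 0,"z": 0,"turn": 0},{"x": 0,"y": 0,"z": 0,"turn": 0}], hand=1)

```text
clock: 19.88
position: [0.5707, -0.3634, 0.2188]
tool_rot: [3.136, 0.173, 0.001]
wrist_force: [0.5, -3.3, 0.8]
gripper_width: 0.0127
```

Run:
```python
from h import *
plan([.571,-.3635,.218],1.665)
s=ctrl.state();print(s["wrist_force"],s["moment"],s["gripper_width"])
```

```text
pos [ 0.5707 -0.3634  0.2188] ya -1.461 tilt [ 0.0006 -0.0009] shift cm (tool, before turn) [0.03 0.02 0.08] turn 0.016 or -3.126 q [-0.34  0.52  0.44  0.   -1.49  2.02] t 19.875
[ 0.46714321 -3.27711669  0.84966839] [-1.03006733 -0.21668532  0.07123448] 0.01273244417050039
```

Emit:
step_arm(rows=[{"x": 0,"y": 0,"z": 0,"turn": 0.08},{"x": 0,"y": 0,"z": 0,"turn": 0.1},{"x": 0,"y": 0,"z": 0,"turn": 0.1},{"x": 0,"y": 0,"z": 0,"turn": 0.1},{"x": 0,"y": 0,"z": 0,"turn": 0.1},{"x": 0,"y": 0,"z": 0,"turn": 0.1},{"x": 0,"y": 0,"z": 0,"turn": 0}])

```text
clock: 20.75
position: [0.5707, -0.3634, 0.2187]
tool_rot: [3.055, -0.73, 0.001]
wrist_force: [0.4, -3.7, 1.8]
gripper_width: 0.0128
```

Run:
```python
from h import *
plan([.571,-.3635,.218],1.665)
s=ctrl.state();print(s["wrist_force"],s["moment"],s["gripper_width"])
im=ctrl.camera("wrist"); cv2.imwrite("pics/w14.png",cv2.convertScaleAbs(im,alpha=1.6,beta=10))
```

```text
pos [ 0.5707 -0.3634  0.2187] ya -2.04 tilt [ 0.0006 -0.0009] shift cm (tool, before turn) [ 0.03 -0.01  0.07] turn -0.563 or 2.578 q [-0.34  0.52  0.44  0.   -1.49  1.44] t 20.75
[ 0.41355829 -3.65893317  1.8024922 ] [-1.25390033 -0.23714307  0.11453801] 0.012774391449125337
```

View pics/w14.png

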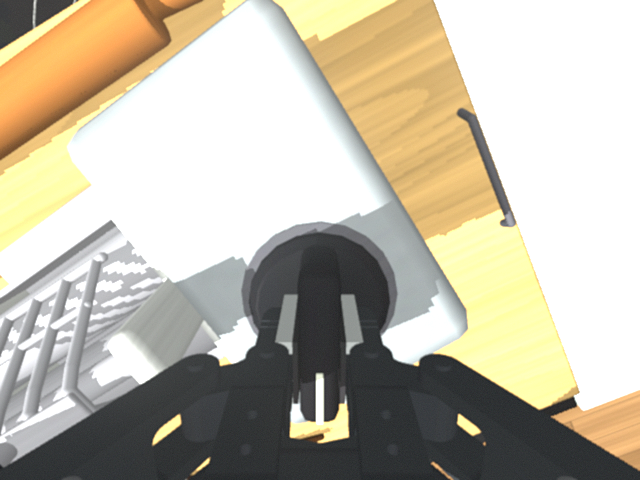

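Emit:
step_arm(rows=[{"x": 0,"y": 0,"z": 0,"turn": 0.1},{"x": 0,"y": 0,"z": 0,"turn": 0.1},{"x": 0,"y": 0,"z": 0,"turn": 0.1},{"x": 0,"y": 0,"z": 0,"turn": 0.1},{"x": 0,"y": 0,"z": 0,"turn": 0.1},{"x": 0,"y": 0,"z": 0,"turn": 0.1},{"x": 0,"y": 0,"z": 0,"turn": 0.1},{"x": 0,"y": 0,"z": 0,"turn": 0.05},{"x": 0,"y": 0,"z": 0,"turn": 0},{"x": 0,"y": 0,"z": 0,"turn": 0},{"x": 0,"y": 0,"z": 0,"turn": 0}])

```text
clock: 22.18
position: [0.5707, -0.3635, 0.2187]
tool_rot: [2.576, -1.797, 0.002]
wrist_force: [1.1, -5.6, 2.4]
gripper_width: 0.013
```

Run:
```python
from h import *
import pickle
plan([.571,-.3635,.218],1.665-1.32)
s=ctrl.state();print(s["wrist_force"],s["moment"],s["gripper_width"])
c=ctrl.calibration("wrist");pickle.dump(c,open("w15.pkl","wb"))
im=ctrl.camera("wrist"); cv2.imwrite("pics/w15.png",cv2.convertScaleAbs(im,alpha=1.6,beta=10))
for n,a,b,s in [("scene",(350,190),(510,310),5),("side",(370,260),(530,380),5)]:
    im=ctrl.camera(n); cv2.imwrite(f"pics/{n}15.png",cv2.resize(im[a[1]:b[1],a[0]:b[0]],None,fx=s,fy=s,interpolation=cv2.INTER_CUBIC))
```

```text
pos [ 0.5707 -0.3635  0.2187] ya -2.789 tilt [ 0.0006 -0.001 ] shift cm (tool, before turn) [ 0.01 -0.03  0.07] turn 0.007 or -3.134 q [-0.34  0.52  0.44  0.   -1.49  0.69] t 22.175
[ 1.0855356  -5.57044802  2.35519745] [-1.82596121 -0.37723714  0.12699795] 0.013036429002526268
```

View pics/w15.png

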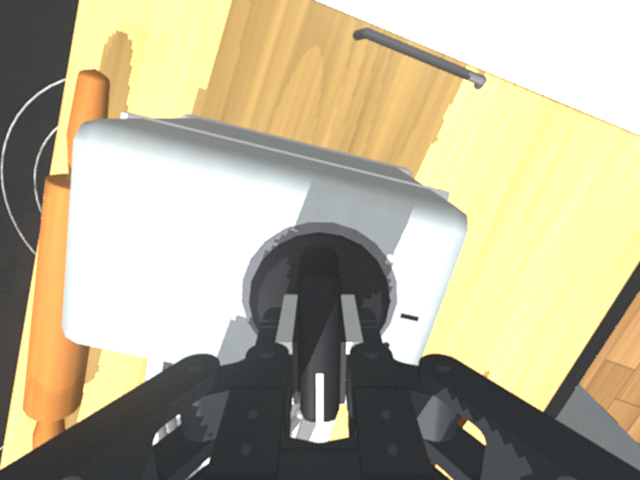

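View pics/side15.png

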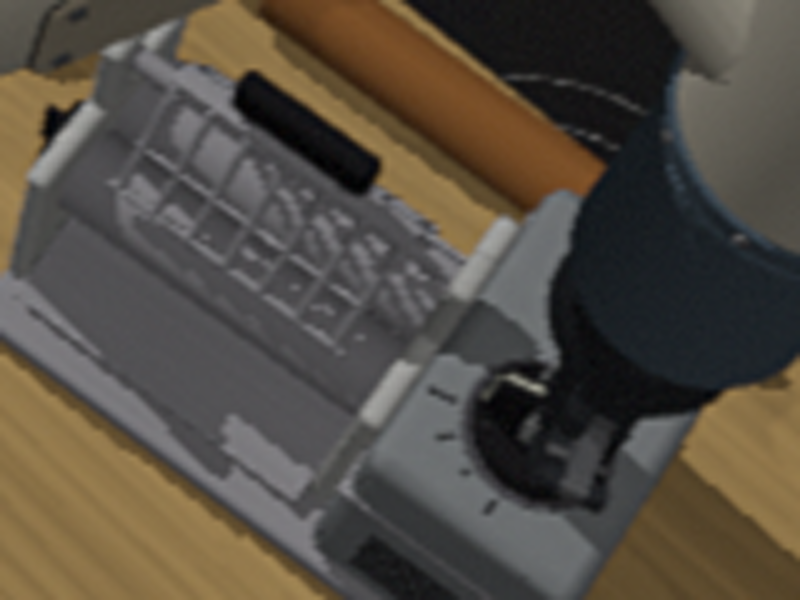

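View pics/scene15.png

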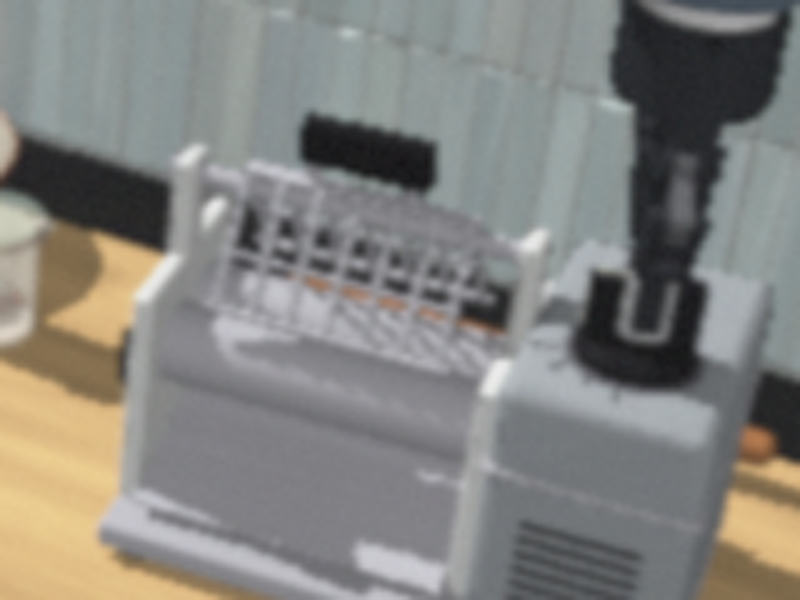

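Run:
```python
from h import *
s=ctrl.state();print(s["clock"],s["wrist_force"],s["gripper_width"]); print(ctrl.job_done())
s=ctrl.state();print(s["clock"],s["position"],s["wrist_force"],s["gripper_width"])
```

```text
22.325 [ 0.61203424 -5.34503974  2.36225539] 0.01297775839850764
the job is handed in; nothing more can be done
None
the job is handed in; nothing more can be done
```

The job is handed in. The guard hangs on the safety bar, and the fingers are still holding the dial at about the third click. The clock read 22.3 s of the allowed 54 s.

- **Guard:** I picked it up by the black grip and lowered it over the bar until it touched (about 8–9 N on the bar at the expected height). I then eased off slightly and let go. The scene and side pictures afterwards show it upright and roughly centred between the frames.
- **Dial:** I gripped the bar grip and turned it clockwise by 1.33 rad. In the last wrist picture the bar lies in line with the fingers, so I put the dial at about 1.32 rad, against the required 1.18. That is inferred from the tool's angle, because the dial angle can't be read directly. The grip width was 13 mm, the wrist force about 6 N, and the moment about the tool axis about 0.13 N m.
- **Disagreement:** the first scene and side fit and the later wrist pictures differed by up to 5 mm on the dial's position. I used a point between them, nearer the wrist result. The sideways force stayed at or below about 6 N while turning.
- **Other things:** I did not measure the other objects again at the end; in none of the pictures did any of them look moved. The hand-in gave no verdict.

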